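# Hot-rinse an espresso cup on the cup rinser

### The job

Warm the brown espresso cup for the next shot: hang it mouth-down on the leaning peg with the red foot, pushed on until the peg's tip meets the inside of the cup, and let go of it. Then tilt the rinser's joystick fully over to the side where that red peg stands, hold it there for two seconds, and let it spring back upright. Never tilt it towards the blue peg, and leave the white cup, the milk jug and the tamper where they are.

Things in the scene. Friction and masses are not known exactly. Their poses are not given: they have to be found in the camera images.
- cup_centre (a point): Centre (on the axis, half-way up) of the brown, handleless espresso cup: a straight cylinder 58 mm across outside, 50 mm inside, 65 mm tall, wall 4 mm, floor 5 mm thick, about 0.16 kg. It starts standing mouth-down on the table, so this point starts 32.5 mm above the table; the inside of the cup's floor is 27.5 mm from this point, towards the foot of the cup.
- cup: The same brown cup; origin at the centre of its mouth (rim plane); its z axis points from the mouth to the foot, so it is up while the cup stands mouth-down.
- rinser: The fixed cup rinser: a low steel housing 200 mm (x) by 400 mm (y) by 46 mm tall, origin at the centre of its underside on the table; x points away from the robot, y to the left, turned by up to 0.2 rad. The joystick stands on it at x = -30 mm, y = 0 and the two pegs at x = +40 mm, y = +145 and -145 mm; which peg is on which side changes.
- peg_red: The draining peg with the red foot: a steel rod 26 mm across with a round tip, leaning 30 degrees from vertical towards its own -x (towards the robot); its x, y, z axes are parallel to the rinser's. Origin at the peg's foot, on the rinser's top, 46 mm above the table. The red foot is a flat disc 72 mm across and 9 mm thick, with a red collar 38 mm across round the lowest 20 mm of the rod.
- peg_red_tip (a point): The very tip of the red peg, on its axis, 103 mm along the leaning rod from a point 6 mm above the foot's origin; about 141 mm above the table.
- peg_red_seat (a point): Close to (within about 6 mm of) where the cup's centre comes to rest when the cup hangs fully on the red peg, the peg's tip against the inside of the cup's floor: 27.5 mm back from the tip along the rod and 11.5 mm below the rod's axis on the robot's side (square to the axis). Let go, the cup sags on the slack rod by up to 12 mm and tips up to 15 degrees further over than the rod; that is its proper rest.
- peg_blue: The other draining peg, with the blue foot (the cold side), of the same shape; origin and axes as for the red peg. It stays empty.
- stick_knob (a point): Centre of the joystick's yellow ball knob, 32 mm across, on a 10 mm rod; 75 mm above the joystick's pivot, and 130 mm above the table when upright. The pivot is 55 mm above the table. Free all round from above.
- stick_side (a joint): Tilt of the joystick sideways, rad: 0 upright, positive when it leans to the rinser's +y (left), negative to -y (right); stops at 0.40 either way. A spring of 0.5 N m/rad (about 2.7 N at the knob at the stop) returns it to 0 when let go.
- stick_fore (a joint): Tilt of the same joystick fore and aft, rad: 0 upright, positive when it leans to the rinser's +x (away from the robot); same spring and stops.
- white_cup: Bystander: white mug with a handle, 76 mm across, 60 mm tall, upright; origin under its centre.
- milk_jug: Bystander: steel milk jug, 84 mm across, 100 mm tall, upright; origin under its centre.
- tamper: Bystander: aluminium coffee tamper, 58 mm across, 88 mm tall, standing; origin under its centre.
Not all that is in view belongs to the job. Of the things that look like the cup, the smallest one is meant.

How it is judged:
By the outcome, as a careful person would: the job done as asked, in the order asked, and still so for the second after the job is handed in, with the robot touching nothing.
It also fails if it takes over 56 s, if anything falls off the work surface, if the arm or the gripper's body presses on something with over 40 N, if the wrist force passes 120 N, or if a joint passes its speed limit or range.

### The arm

A 6-joint arm with a two-finger parallel gripper is mounted at the origin on the work surface. World frame = base frame: x ahead of the robot, y to its left, z up, the work surface at z = 0. Lengths are in m, angles in rad, forces in N, time in s.
With the tool pointing down it reaches from about 0.35 to 0.85 m from the base axis. Payload 8.1 kg.
Tool frame: the origin (TCP) lies midway between the tips of the shut fingers; the grasp point (between the pads) lies 19 mm behind it (robot.tcp_to_grasp is the distance from the TCP to the grasp point, in m); z points along the fingers, y is the direction in which the jaws open and shut (so a half turn about z gives the same grasp; the last joint's range is limited). The gripper opens to 93 mm and grips with 3 to 60 N. Pads are 15 mm wide; open, the fingers measure 128 mm over their backs; the gripper's body (75 mm by 188 mm) begins 65 mm behind the grasp point.
Start: joints at [-1.32, 0.13, 1.488, -0, 1.523, -0.085], TCP at [0.198, -0.566, 0.219] pointing down, gripper open.
Joint ranges: [-2.96, 2.96], [-0.89, 2.26], [0.02, 2.5], [-1.34, 4.48], [0, 2.73], [-2.66, 2.66]. Speed limits (rad/s): [2.39, 2.39, 2.79, 3.14, 3.14, 3.14].

### API

Orientations are given as a rotation vector (axis times angle).
In Python, from plant import robot gives the robot as it stands.
- The arm moves only by the tool send_rows, never from a script. Its argument "series" is a list of rows, each an object of numbers: "wx", "wy", "wz": the turn, a rotation vector about the world's x, y, z in rad; "dx", "dy", "dz": the shift along the world's x, y, z in cm; "fingers": the closure in counts, from 0 (fully open) to 255 (shut). In form: [{"wx": .., "wy": .., "wz": .., "dx": .., "dy": .., "dz": .., "fingers": ..}, ...]. A call has 1 to 20 rows; each row shifts and turns the pose as measured when the row begins; what a row does not reach is not made up. A row lasts 1/12 s, in which the tool goes at most 41.7 mm and 7.16 degrees, less where a joint would pass 70% of its speed; a pose out of reach is approached as far as the arm can. A call is refused whole if a number of a shift passes 4.17 or a number of a turn 0.125, either way. A call with a gripper value outside its range is refused whole. The fingers move at their own pace and stop on an object; "newtons" is the grip in N (left out, the last holds). Time passes only in rows, so rows that do not move let the fingers close. It gives the time, the measured TCP pose, the force and the opening at its end, in the units of the state.
- robot.read_state(): the state, without advancing time (a new reading comes with each control period).
- robot.read_camera(name): name is "scene" or "top"; returns the picture (480x640x3 uint8, red, green, blue); there is no depth.
- robot.camera_info(name): a dict with "intrinsics" (3x3 intrinsics, pixels), "extrinsics" (4x4, takes a point from world to camera coordinates). Camera axes: x right, y up, looking along -z (the intrinsics and any distortion apply to the point x, -y, -z); pixel columns grow to the right and rows downward; lengths in m; the calibration is good to about 2 mm. A picture is of the moment at which its call begins. camera_info takes no time and is no camera call.
- robot.close_job(): hands the job in, once; it reports no verdict.
The state is a dict: "t": time; "q": joint angles; "dq": joint speeds; "joint_torque": joint torques, N m; "tool_pos": TCP position; "orientation": TCP orientation; "force": force on the tool from outside, world axes, zero at the start; "wrist_torque": the same for the moment, N m; "opening": finger opening in m.
Only numpy, scipy, OpenCV 4.12 (cv2) and the standard library are available. Lean on these libraries where they do the work, as an engineer would, in place of code of your own. Each camera call takes 0.05 s, during which the arm holds its last target.

## Working session

There is one attempt and no reset: what is moved stays moved. The work goes in short steps, Python scripts to look and compute and a tool call to move; the robot and the scene stay as the last step left them, time stands still between calls to the robot, and variables do not carry over. Pictures are saved under pics/ and viewed, and the job is handed in when it is done.

Besides the shell and the picture viewer there is one more tool, called after ">>>" by a JSON object that holds its "fn" and its "kwargs". send_rows: Moves the arm, as the interface text tells. Its arguments: {"type":"object","properties":{"series":{"type":"array","items":{"type":"object","properties":{"wx":{"type":"number"},"wy":{"type":"number"},"wz":{"type":"number"},"dx":{"type":"number"},"dy":{"type":"number"},"dz":{"type":"number"},"fingers":{"type":"number"}}}},"newtons":{"type":"number"}},"required":["series"]}

```bash
ls; mkdir -p pics; python3 - <<'E'
from plant import robot
import cv2
for n in("scene","top"):
    im=robot.read_camera(n); cv2.imwrite(f"pics/{n}0.png",im[:,:,::-1])
    c=robot.camera_info(n); print(n,c)
print(robot.read_state(), robot.tcp_to_grasp)
E
```

```text
pics
scene {'intrinsics': array([[564.08744097,   0.        , 324.26158748],
       [  0.        , 564.08744097, 240.83117993],
       [  0.        ,   0.        ,   1.        ]]), 'extrinsics': array([[ 0.8356452 ,  0.5491989 , -0.00881331, -0.51389896],
       [-0.44347279,  0.6840689 ,  0.57912143,  0.10977454],
       [ 0.32408176, -0.48003157,  0.81519366, -1.40142853],
       [ 0.        ,  0.        ,  0.        ,  1.        ]])}
top {'intrinsics': array([[538.06628458,   0.        , 318.56996556],
       [  0.        , 538.06628458, 245.53468005],
       [  0.        ,   0.        ,   1.        ]]), 'extrinsics': array([[ 8.88880680e-03, -9.99959610e-01,  1.32929474e-03,
         8.08073906e-02],
       [ 9.74230579e-01,  8.95970088e-03,  2.25376360e-01,
        -5.64524971e-01],
       [-2.25379167e-01, -7.08287332e-04,  9.74270871e-01,
        -1.16460251e+00],
       [ 0.00000000e+00,  0.00000000e+00,  0.00000000e+00,
         1.00000000e+00]])}
{'t': 0.1, 'q': array([-1.32039733e+00,  1.31065609e-01,  1.48913577e+00,  1.37966834e-06,
        1.52294393e+00, -8.53818473e-02]), 'dq': array([-0.00071386, -0.00231422, -0.0015104 ,  0.00060865,  0.00075044,
       -0.00125936]), 'joint_torque': array([ 8.56280931e-04, -5.61342931e+01, -4.93096983e+01,  7.69882207e-02,
        2.90779013e-02, -6.19816842e-05]), 'tool_pos': array([ 0.1976176 , -0.56601881,  0.21772328]), 'orientation': array([-3.09589450e+00, -5.24710251e-01,  1.98747057e-04]), 'force': array([-0.36980507,  1.25455725,  0.77948119]), 'wrist_torque': array([-0.04192972,  0.00449306,  0.00999496]), 'opening': 0.09297515007034533} 0.0188
```

View pics/scene0.png

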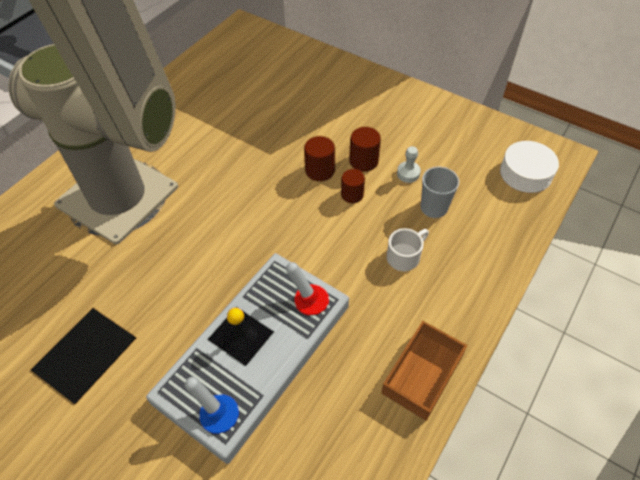

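View pics/top0.png

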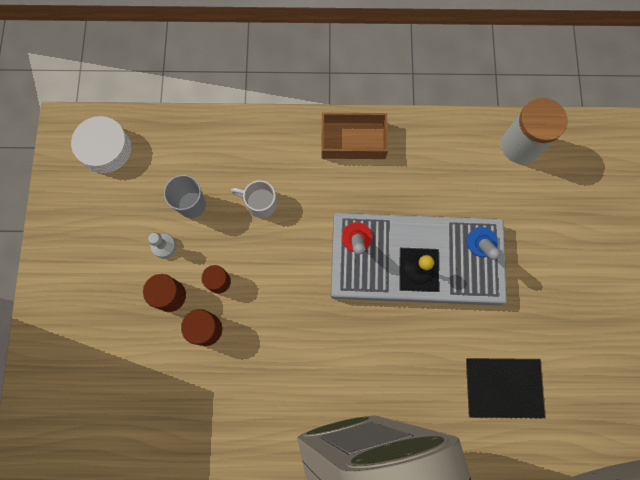

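The top view has the red peg on the left (357,238), blue at (482,241) and the knob at (427,262). Three things look like the cup: (164,293), (201,328) and (216,279). The one at (216,279), scene (353,186), looks the smallest. I'll confirm that in a crop while measuring.

```bash
cat > h.py <<'E'
import numpy as np, cv2
from plant import robot
def cam(n):
    c=robot.camera_info(n); return np.array(c["intrinsics"]),np.array(c["extrinsics"])
def ray(n,u,v):
    K,E=cam(n); d=np.linalg.inv(K)@[u,v,1]; d=np.array([d[0],-d[1],-d[2]])
    R=E[:3,:3]; return -R.T@E[:3,3], R.T@d
def onz(n,u,v,z):
    o,d=ray(n,u,v); return o+d*(z-o[2])/d[2]
def tri(p,q):
    o1,d1=ray("scene",*p);o2,d2=ray("top",*q)
    s=np.linalg.lstsq(np.c_[d1,-d2],o2-o1,rcond=None)[0]
    a=o1+s[0]*d1;b=o2+s[1]*d2; return (a+b)/2,np.linalg.norm(a-b)
def proj(n,P):
    K,E=cam(n);p=E[:3,:3]@np.array(P)+E[:3,3];p=K@[p[0],-p[1],-p[2]];return p[:2]/p[2]
def blobs(m,amin=20):
    n,l,s,c=cv2.connectedComponentsWithStats(m.astype(np.uint8))
    return [(s[i,4],c[i].round(1),s[i,:4],l==i) for i in range(1,n) if s[i,4]>=amin]
E
python3 - <<'E'
from h import *
ims={n:cv2.imread(f"pics/{n}0.png") for n in("scene","top")}
for n,im in ims.items():
    hsv=cv2.cvtColor(im,cv2.COLOR_BGR2HSV).astype(int);H,S,V=hsv[...,0],hsv[...,1],hsv[...,2]
    print(n)
    for nm,m in dict(brown=((H<9)|(H>174))&(S>170)&(V<150),red=((H<6)|(H>174))&(S>200)&(V>170),blue=(abs(H-110)<12)&(S>170)&(V>80),yel=(abs(H-25)<6)&(S>215)&(V>150)).items():
        for a,c,s,mm in blobs(m):
            print(nm,a,c,s)
im=ims["top"][250:360,130:260];cv2.imwrite("pics/crop1.png",cv2.resize(im,None,fx=5,fy=5,interpolation=cv2.INTER_CUBIC))
im=ims["top"][200:320,315:525];cv2.imwrite("pics/crop2.png",cv2.resize(im,None,fx=3.8,fy=3.8,interpolation=cv2.INTER_CUBIC))
E
```

```text
scene
brown 1245 [359.9 161.1] [342 127  38  75]
brown 787 [319.2 157.3] [305 137  29  43]
brown 73 [305.  300.9] [299 294  14  12]
red 414 [316.6 301.3] [300 285  28  29]
blue 933 [220.3 415.6] [200 395  39  39]
yel 175 [235.1 315.4] [228 309  16  14]
top
brown 93 [365.7 239. ] [355 230  17  19]
brown 153 [212.3 274.2] [203 266  22  20]
brown 150 [220.  284.5] [207 273  23  20]
brown 141 [154.8 282.1] [144 275  26  20]
brown 448 [168.3 296.4] [148 279  37  32]
brown 567 [202. 328.] [182 310  40  35]
red 284 [353.9 232.6] [343 223  29  27]
blue 497 [479.8 239.5] [467 227  31  30]
```

View pics/crop1.png

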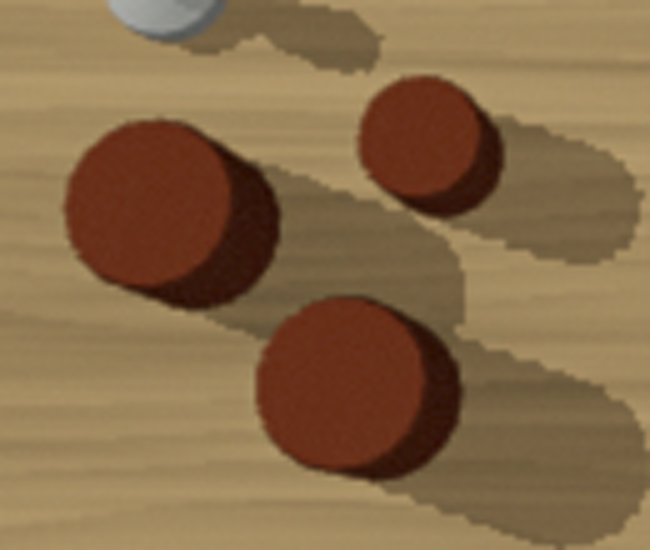

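View pics/crop2.png

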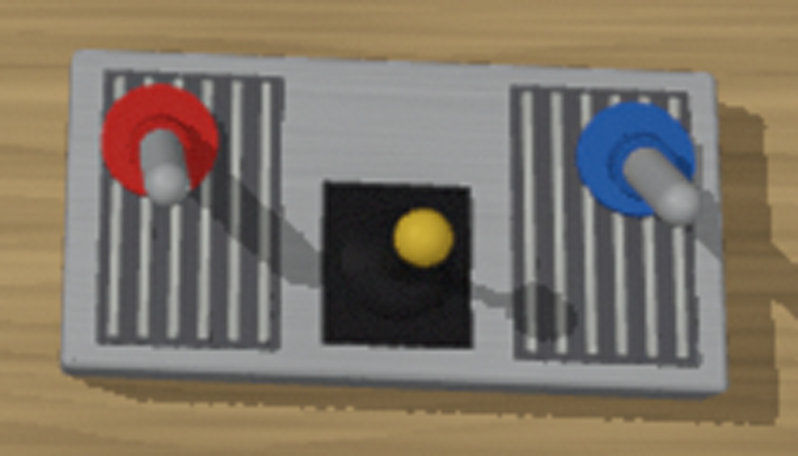

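Crop 1 confirms it: the cup at top (214,277), 24 px across, is the smallest of the three brown cups (the others are about 34 px). Crop 2 shows the red peg on the left (+y), the blue peg on the right, and the knob between them.

```bash
python3 - <<'E'
from h import *
im=cv2.imread("pics/top0.png").astype(int);B,G,R=im[...,0],im[...,1],im[...,2]
def ell(m,roi,name,z,n="top"):
    x0,y0,x1,y1=roi; k=np.zeros(m.shape,np.uint8);k[y0:y1,x0:x1]=m[y0:y1,x0:x1]
    b=max(blobs(k,5),key=lambda b:b[0]);c=cv2.findContours(b[3].astype(np.uint8),0,1)[0][0]
    h=cv2.convexHull(c);(c0,ax,an)=cv2.fitEllipse(h); x,y,w,hh=cv2.boundingRect(h)
    bc=(x+w/2-.5,y+hh/2-.5)
    print(name,np.round(c0,2),np.round(ax,1),bc,(w,hh),onz(n,*c0,z).round(4),onz(n,*bc,z).round(4)); return np.array(c0)
cup=ell((R>75)&(R>1.9*G)&(R>1.9*B),(198,262,232,296),"cup",.065)
for nm,roi in (("big1",(140,270,190,312)),("big2",(180,305,225,350))): ell((R>75)&(R>1.9*G),roi,nm,.085)
r=ell((R>110)&(R>2.2*G)&(R>2.2*B),(335,215,380,260),"red",.055)
b=ell((B>100)&(B>1.4*G)&(B>1.8*R),(460,222,505,265),"blue",.055)
yt=ell((R>110)&(G>90)&(B<.5*R),(412,250,440,275),"knob",.13)
# cup both
im=cv2.imread("pics/scene0.png").astype(int);B,G,R=im[...,0],im[...,1],im[...,2]
ys=ell((R>130)&(G>100)&(B<.4*R),(225,303,248,328),"knob_s",.13,"scene")
ell((R>100)&(R>2.2*G)&(R>2.2*B),(285,275,335,320),"red_s",.055,"scene")
ell((B>100)&(B>1.4*G)&(B>1.8*R),(195,390,245,437),"blue_s",.055,"scene")
ell((R>35)&(R>2.2*G),(338,170,368,205),"cup_s",.0325,"scene")
print("knob tri",tri(ys,yt))
for n in("scene",): 
  c=im[120:215,290:385].astype(np.uint8);cv2.imwrite("pics/crop3.png",cv2.resize(c,None,fx=6,fy=6,interpolation=2))
E
```

```text
cup [213.6  277.01] [22.7 23.9] (213.5, 277.0) (24, 23) [0.4887 0.3216 0.065 ] [0.4887 0.3219 0.065 ]
big1 [159.33 290.38] [31.1 34. ] (159.0, 290.5) (33, 32) [0.4545 0.4355 0.085 ] [0.4542 0.4362 0.085 ]
big2 [197.8  326.32] [32.4 34.3] (198.0, 326.5) (33, 34) [0.3768 0.3462 0.085 ] [0.3764 0.3458 0.085 ]
red [356.46 236.52] [29.4 30.3] (356.5, 236.0) (30, 29) [ 0.5881 -0.0015  0.055 ] [ 0.5894 -0.0016  0.055 ]
blue [481.75 241.24] [29.4 31.5] (481.5, 241.5) (32, 30) [ 0.5796 -0.2905  0.055 ] [ 0.579  -0.2899  0.055 ]
knob [425.97 261.96] [14.2 14.5] (426.0, 262.0) (15, 15) [ 0.5146 -0.1448  0.13  ] [ 0.5145 -0.1448  0.13  ]
knob_s [235.02 315.37] [14.9 16.9] (235.0, 315.5) (17, 16) [ 0.5105 -0.1445  0.13  ] [ 0.5106 -0.1447  0.13  ]
red_s [311.1  299.55] [30.7 34.5] (311.0, 299.5) (35, 32) [ 0.5859 -0.0044  0.055 ] [ 0.5857 -0.0044  0.055 ]
blue_s [218.72 413.4 ] [37.5 41.6] (218.5, 413.5) (40, 40) [ 0.5776 -0.2927  0.055 ] [ 0.5774 -0.2931  0.055 ]
cup_s [354.25 183.8 ] [28.2 36.6] (354.0, 186.0) (25, 33) [0.4858 0.3303 0.0325] [0.489  0.324  0.0325]
knob tri (array([ 0.51301286, -0.14488866,  0.13390768]), np.float64(0.0024034106580847607))
```

View pics/crop3.png

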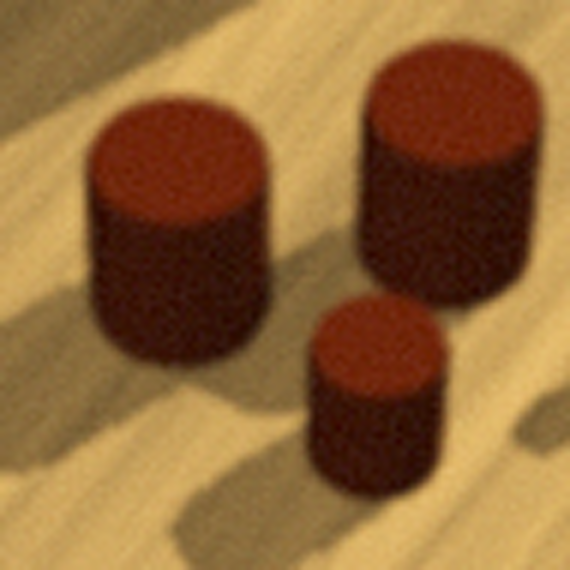

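>>> {"fn": "send_rows", "kwargs": {"series": [{"dx": 2.5,"dy": 3.3,"wz": 0.125,"fingers": 0},{"dx": 2.5,"dy": 3.3,"wz": 0.125},{"dx": 2.5,"dy": 3.3,"wz": 0.125},{"dx": 2.5,"dy": 3.3,"wz": 0.125},{"dx": 2.5,"dy": 3.3,"wz": 0.125},{"dx": 2.5,"dy": 3.3,"wz": 0.125},{"dx": 2.5,"dy": 3.3,"wz": 0.125},{"dx": 2.5,"dy": 3.3,"wz": 0.125},{"dx": 2.5,"dy": 3.3,"wz": 0.125},{"dx": 2.5,"dy": 3.3,"wz": 0.125},{"dx": 2.5,"dy": 3.3,"wz": 0.125},{"dx": 2.5,"dy": 3.3,"wz": 0.125},{"dx": 0,"dy": 4.0,"wz": 0.125},{"dx": 0,"dy": 4.0,"wz": 0.125},{"dx": 0,"dy": 4.0,"wz": 0.125},{"dx": 0,"dy": 4.0,"wz": 0.1}], "newtons": 20}}

```text
schema error: expected keys wx, wy, wz, dx, dy, dz, fingers
```

>>> {"fn": "send_rows", "kwargs": {"series": [{"wx": 0,"wy": 0,"dz": 0,"dx": 2.5,"dy": 3.3,"wz": 0.125,"fingers": 0},{"wx": 0,"wy": 0,"dz": 0,"fingers": 0,"dx": 2.5,"dy": 3.3,"wz": 0.125},{"wx": 0,"wy": 0,"dz": 0,"fingers": 0,"dx": 2.5,"dy": 3.3,"wz": 0.125},{"wx": 0,"wy": 0,"dz": 0,"fingers": 0,"dx": 2.5,"dy": 3.3,"wz": 0.125},{"wx": 0,"wy": 0,"dz": 0,"fingers": 0,"dx": 2.5,"dy": 3.3,"wz": 0.125},{"wx": 0,"wy": 0,"dz": 0,"fingers": 0,"dx": 2.5,"dy": 3.3,"wz": 0.125},{"wx": 0,"wy": 0,"dz": 0,"fingers": 0,"dx": 2.5,"dy": 3.3,"wz": 0.125},{"wx": 0,"wy": 0,"dz": 0,"fingers": 0,"dx": 2.5,"dy": 3.3,"wz": 0.125},{"wx": 0,"wy": 0,"dz": 0,"fingers": 0,"dx": 2.5,"dy": 3.3,"wz": 0.125},{"wx": 0,"wy": 0,"dz": 0,"fingers": 0,"dx": 2.5,"dy": 3.3,"wz": 0.125},{"wx": 0,"wy": 0,"dz": 0,"fingers": 0,"dx": 2.5,"dy": 3.3,"wz": 0.125},{"wx": 0,"wy": 0,"dz": 0,"fingers": 0,"dx": 2.5,"dy": 3.3,"wz": 0.125},{"wx": 0,"wy": 0,"dz": 0,"fingers": 0,"dx": 0,"dy": 4.0,"wz": 0.125},{"wx": 0,"wy": 0,"dz": 0,"fingers": 0,"dx": 0,"dy": 4.0,"wz": 0.125},{"wx": 0,"wy": 0,"dz": 0,"fingers": 0,"dx": 0,"dy": 4.0,"wz": 0.125},{"wx": 0,"wy": 0,"dz": 0,"fingers": 0,"dx": 0,"dy": 4.0,"wz": 0.1}], "newtons": 20}}

```text
t: 1.43
tool_pos: [0.4919, 0.0019, 0.208]
orientation: [-1.256, -2.871, 0.014]
force: [1.0, -0.4, -0.6]
opening: 0.0933
```

```bash
cat >> h.py <<'E'
from scipy.spatial.transform import Rotation as Rn
def st():
    s=robot.read_state();R=Rn.from_rotvec(s["orientation"]).as_matrix()
    print("t",round(s["t"],2),"tcp",s["tool_pos"].round(4),"z",R[:,2].round(3),"y",R[:,1].round(3),"yaw",np.degrees(np.arctan2(R[1,1],R[0,1])).round(1),"grasp",(s["tool_pos"]-.0188*R[:,2]).round(4),"F",s["force"].round(1),"op",round(s["opening"],4),"q",s["q"].round(2))
    return s,R
E
python3 -c "
from h import *
st();print(onz('scene',353,177.5,.065))"
```

```text
t 1.43 tcp [0.4919 0.0019 0.208 ] z [-0.01  -0.005 -1.   ] y [ 0.734  0.679 -0.011] yaw 42.7 grasp [0.4921 0.002  0.2268] F [ 1.  -0.4 -0.6] op 0.0933 q [-0.1  -0.15  1.79 -0.01  1.52 -0.84]
[0.48681352 0.3207845  0.065     ]
```

>>> {"fn": "send_rows", "kwargs": {"series": [{"wx": 0,"wy": 0,"wz": 0,"dx": 0,"dy": 4.0,"dz": 0,"fingers": 0},{"wx": 0,"wy": 0,"wz": 0,"dx": 0,"dy": 4.0,"dz": 0,"fingers": 0},{"wx": 0,"wy": 0,"wz": 0,"dx": 0,"dy": 4.0,"dz": 0,"fingers": 0},{"wx": 0,"wy": 0,"wz": 0,"dx": 0,"dy": 4.0,"dz": 0,"fingers": 0},{"wx": 0,"wy": 0,"wz": 0,"dx": 0,"dy": 4.0,"dz": 0,"fingers": 0},{"wx": 0,"wy": 0,"wz": 0,"dx": 0,"dy": 4.0,"dz": 0,"fingers": 0},{"wx": 0,"wy": 0,"wz": 0,"dx": 0,"dy": 4.0,"dz": 0,"fingers": 0},{"wx": 0,"wy": 0,"wz": 0,"dx": 0,"dy": 3.5,"dz": 0,"fingers": 0},{"wx": 0,"wy": 0,"wz": 0,"dx": 0,"dy": 0,"dz": 0,"fingers": 0}]}}

```text
t: 2.18
tool_pos: [0.4842, 0.3367, 0.2042]
orientation: [-1.234, -2.876, 0.016]
force: [0.0, 0.2, -0.3]
opening: 0.0929
```

```bash
python3 -c "
from h import *
st()"
```

```text
t 2.18 tcp [0.4842 0.3367 0.2042] z [-0.015 -0.005 -1.   ] y [ 0.725  0.689 -0.014] yaw 43.5 grasp [0.4845 0.3368 0.223 ] F [ 0.   0.2 -0.3] op 0.0929 q [ 0.52  0.13  1.52  0.    1.51 -0.24]
```

>>> {"fn": "send_rows", "kwargs": {"series": [{"wx": 0.005,"wy": -0.015,"wz": 0,"dx": 0.4,"dy": -1.5,"dz": -2.5,"fingers": 0},{"wx": 0,"wy": 0,"wz": 0,"dx": 0,"dy": 0,"dz": -3,"fingers": 0},{"wx": 0,"wy": 0,"wz": 0,"dx": 0,"dy": 0,"dz": -3,"fingers": 0},{"wx": 0,"wy": 0,"wz": 0,"dx": 0,"dy": 0,"dz": 0,"fingers": 0}]}}

```text
t: 2.52
tool_pos: [0.4873, 0.3252, 0.1169]
orientation: [1.228, 2.89, 0.004]
force: [-1.1, -0.1, -1.5]
opening: 0.0931
```

```bash
python3 -c "
from h import *
st()
for n in('scene','top'): cv2.imwrite(f'pics/{n}1.png',robot.read_camera(n)[:,:,::-1])
a=cv2.imread('pics/top1.png')[230:350,140:300];cv2.imwrite('pics/crop4.png',cv2.resize(a,None,fx=4,fy=4))
a=cv2.imread('pics/scene1.png')[80:230,280:440];cv2.imwrite('pics/crop5.png',cv2.resize(a,None,fx=4,fy=4))
"
```

```text
t 2.52 tcp [0.4873 0.3252 0.1169] z [ 0.002  0.002 -1.   ] y [0.72  0.694 0.003] yaw 44.0 grasp [0.4872 0.3252 0.1357] F [-1.1 -0.1 -1.5] op 0.0931 q [ 0.5   0.16  1.65  0.    1.33 -0.27]
```

View pics/crop5.png

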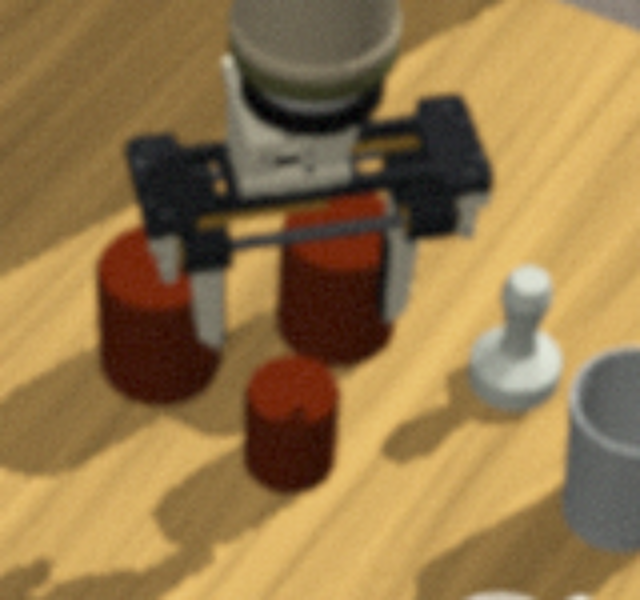

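View pics/crop4.png

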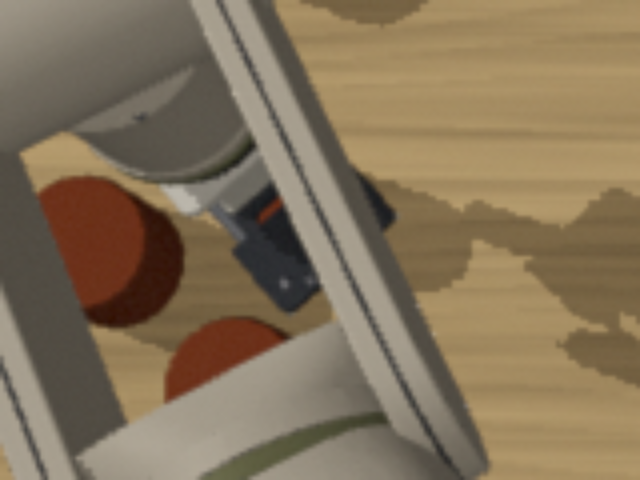

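Scene crop: the gripper is directly over the small cup, the fingers straddle it diagonally and are clear of both big cups. Next I descend and grip.

>>> {"fn": "send_rows", "kwargs": {"series": [{"wx": 0,"wy": 0,"wz": 0,"dx": 0.1,"dy": -0.4,"dz": -1.5,"fingers": 0},{"wx": 0,"wy": 0,"wz": 0,"dx": 0,"dy": 0,"dz": -2,"fingers": 0},{"wx": 0,"wy": 0,"wz": 0,"dx": 0,"dy": 0,"dz": -2,"fingers": 0},{"wx": 0,"wy": 0,"wz": 0,"dx": 0,"dy": 0,"dz": -2,"fingers": 0},{"wx": 0,"wy": 0,"wz": 0,"dx": 0,"dy": 0,"dz": -1.2,"fingers": 0},{"wx": 0,"wy": 0,"wz": 0,"dx": 0,"dy": 0,"dz": 0,"fingers": 0},{"wx": 0,"wy": 0,"wz": 0,"dx": 0,"dy": 0,"dz": 0,"fingers": 0}]}}

```text
t: 3.2
tool_pos: [0.5022, 0.327, 0.0525]
orientation: [1.223, 2.871, 0.042]
force: [0.4, -0.2, -0.0]
opening: 0.0928
```

```bash
python3 -c "
from h import *
st()"
```

```text
t 3.2 tcp [0.5022 0.327  0.0525] z [ 0.03   0.017 -0.999] y [0.721 0.692 0.033] yaw 43.8 grasp [0.5016 0.3266 0.0713] F [ 0.4 -0.2 -0. ] op 0.0928 q [ 0.49  0.23  1.69  0.    1.19 -0.27]
```

>>> {"fn": "send_rows", "kwargs": {"series": [{"wx": -0.017,"wy": 0.03,"wz": 0,"dx": -1.4,"dy": -0.5,"dz": 0,"fingers": 0},{"wx": 0,"wy": 0,"wz": 0,"dx": 0,"dy": 0,"dz": 0,"fingers": 0}]}}

```text
t: 3.37
tool_pos: [0.49, 0.3227, 0.0564]
orientation: [1.231, 2.888, 0.003]
force: [0.5, 0.2, 1.0]
opening: 0.0927
```

```bash
python3 -c "
from h import *
st()"
```

```text
t 3.37 tcp [0.49   0.3227 0.0564] z [ 0.002  0.001 -1.   ] y [0.722 0.692 0.003] yaw 43.8 grasp [0.4899 0.3227 0.0752] F [0.5 0.2 1. ] op 0.0927 q [ 0.5   0.23  1.69 -0.    1.23 -0.27]
```

>>> {"fn": "send_rows", "kwargs": {"series": [{"wx": 0,"wy": 0,"wz": 0,"dx": -0.2,"dy": -0.1,"dz": -1,"fingers": 0},{"wx": 0,"wy": 0,"wz": 0,"dx": -0.1,"dy": 0,"dz": -1,"fingers": 0},{"wx": 0,"wy": 0,"wz": 0,"dx": -0.1,"dy": 0,"dz": -1,"fingers": 0},{"wx": 0,"wy": 0,"wz": 0,"dx": 0,"dy": 0,"dz": -0.7,"fingers": 0},{"wx": 0,"wy": 0,"wz": 0,"dx": 0,"dy": 0,"dz": 0,"fingers": 0}]}}

```text
t: 3.78
tool_pos: [0.49, 0.3237, 0.0209]
orientation: [1.229, 2.882, 0.017]
force: [-0.9, 0.5, -0.0]
opening: 0.0927
```

```bash
python3 -c "
from h import *
st()"
```

```text
t 3.78 tcp [0.49   0.3237 0.0209] z [ 0.013  0.006 -1.   ] y [0.721 0.692 0.014] yaw 43.8 grasp [0.4898 0.3236 0.0397] F [-0.9  0.5 -0. ] op 0.0927 q [ 0.5   0.26  1.72 -0.    1.15 -0.27]
```

>>> {"fn": "send_rows", "kwargs": {"series": [{"wx": -0.006,"wy": 0.013,"wz": 0,"dx": -0.2,"dy": -0.2,"dz": 0,"fingers": 0},{"wx": 0,"wy": 0,"wz": 0,"dx": 0,"dy": 0,"dz": 0,"fingers": 130},{"wx": 0,"wy": 0,"wz": 0,"dx": 0,"dy": 0,"dz": 0,"fingers": 130},{"wx": 0,"wy": 0,"wz": 0,"dx": 0,"dy": 0,"dz": 0,"fingers": 130},{"wx": 0,"wy": 0,"wz": 0,"dx": 0,"dy": 0,"dz": 0,"fingers": 130},{"wx": 0,"wy": 0,"wz": 0,"dx": 0,"dy": 0,"dz": 0,"fingers": 130},{"wx": 0,"wy": 0,"wz": 0,"dx": 0,"dy": 0,"dz": 0,"fingers": 130}], "newtons": 20}}

```text
t: 4.37
tool_pos: [0.4876, 0.3213, 0.0201]
orientation: [-1.231, -2.888, 0.003]
force: [-0.5, -1.3, -0.5]
opening: 0.0577
```

```bash
python3 -c "
from h import *
st()"
```

```text
t 4.37 tcp [0.4876 0.3213 0.0201] z [-0.003 -0.001 -1.   ] y [ 0.722  0.692 -0.003] yaw 43.8 grasp [0.4877 0.3213 0.0389] F [-0.5 -1.3 -0.5] op 0.0577 q [ 0.49  0.27  1.71  0.    1.17 -0.27]
```

>>> {"fn": "send_rows", "kwargs": {"series": [{"wx": 0,"wy": 0,"wz": 0,"dx": 0,"dy": 0,"dz": 2,"fingers": 130},{"wx": 0,"wy": 0,"wz": 0,"dx": 0,"dy": 0,"dz": 3.5,"fingers": 130},{"wx": 0,"wy": 0,"wz": 0,"dx": 0,"dy": 0,"dz": 4,"fingers": 130},{"wx": 0,"wy": 0,"wz": 0,"dx": 0,"dy": 0,"dz": 4,"fingers": 130},{"wx": 0,"wy": 0,"wz": 0,"dx": 0,"dy": 0,"dz": 4,"fingers": 130},{"wx": 0,"wy": 0,"wz": 0,"dx": 0,"dy": 0,"dz": 2,"fingers": 130},{"wx": 0,"wy": 0,"wz": 0,"dx": 0,"dy": 0,"dz": 0,"fingers": 130}]}}

```text
t: 4.95
tool_pos: [0.4806, 0.3175, 0.2181]
orientation: [-1.228, -2.881, 0.017]
force: [0.4, -0.4, -1.7]
opening: 0.0568
```

```bash
python3 -c "
from h import *
st()"
```

```text
t 4.95 tcp [0.4806 0.3175 0.2181] z [-0.013 -0.006 -1.   ] y [ 0.721  0.692 -0.014] yaw 43.8 grasp [0.4809 0.3176 0.2369] F [ 0.4 -0.4 -1.7] op 0.0568 q [ 0.49  0.08  1.54  0.    1.53 -0.27]
```

>>> {"fn": "send_rows", "kwargs": {"series": [{"wx": 0,"wy": 0,"wz": 0.05,"dx": 0,"dy": -2,"dz": 0,"fingers": 130},{"wx": 0,"wy": 0,"wz": 0.09,"dx": 0.1,"dy": -3.3,"dz": 0,"fingers": 130},{"wx": 0,"wy": 0,"wz": 0.09,"dx": 0.1,"dy": -3.3,"dz": 0,"fingers": 130},{"wx": 0,"wy": 0,"wz": 0.09,"dx": 0.1,"dy": -3.3,"dz": 0,"fingers": 130},{"wx": 0,"wy": 0,"wz": 0.09,"dx": 0.1,"dy": -3.3,"dz": 0,"fingers": 130},{"wx": 0,"wy": 0,"wz": 0.09,"dx": 0.1,"dy": -3.3,"dz": 0,"fingers": 130},{"wx": 0,"wy": 0,"wz": 0.09,"dx": 0.1,"dy": -3.3,"dz": 0,"fingers": 130},{"wx": 0,"wy": 0,"wz": 0.09,"dx": 0.1,"dy": -3.3,"dz": 0,"fingers": 130},{"wx": 0,"wy": 0,"wz": 0.09,"dx": 0.1,"dy": -3.3,"dz": 0,"fingers": 130},{"wx": 0,"wy": 0,"wz": 0.09,"dx": 0,"dy": -2,"dz": 0,"fingers": 130},{"wx": 0,"wy": 0,"wz": 0,"dx": 0,"dy": 0,"dz": 0,"fingers": 130}]}}

```text
t: 5.87
tool_pos: [0.4803, 0.0026, 0.2005]
orientation: [0.162, -3.117, 0.024]
force: [0.3, -0.2, -2.3]
opening: 0.0569
```

```bash
python3 -c "
from h import *
st()"
```

```text
t 5.87 tcp [0.4803 0.0026 0.2005] z [-0.02  -0.017 -1.   ] y [-0.104  0.994 -0.014] yaw 96.0 grasp [0.4806 0.003  0.2193] F [ 0.3 -0.2 -2.3] op 0.0569 q [-0.09 -0.17  1.82 -0.02  1.51 -1.76]
```

```bash
cat >> h.py <<'E'
psi=-0.029; xh=np.array([np.cos(psi),np.sin(psi),0]);yh=np.array([-np.sin(psi),np.cos(psi),0]);zh=np.array([0,0,1.])
foot=np.array([.587,-.003,.046]); u=-.5*xh+.866*zh; perp=-.866*xh-.5*zh
tip=foot+.006*zh+.103*u
def goal(back,off):
    c=tip-.0275*u+off*perp+back*u
    Rt=np.c_[np.cross(yh,-u),yh,-u]
    return c-.0124*u,Rt,c
def rem(back,off):
    s,R=st(); p,Rt,c=goal(back,off)
    w=Rn.from_matrix(Rt@R.T).as_rotvec()
    cc=s["tool_pos"]-.0124*R[:,2]; e=cc-c
    print("remain cm",((p-s["tool_pos"])*100).round(2),"turn",w.round(3),"cup err mm along u,perp,y",(1e3*np.array([e@u,e@perp,e@yh])).round(1))
E
python3 -c "
from h import *
rem(.08,.006)"
```

```text
t 5.87 tcp [0.4803 0.0026 0.2005] z [-0.02  -0.017 -1.   ] y [-0.104  0.994 -0.014] yaw 96.0 grasp [0.4806 0.003  0.2193] F [ 0.3 -0.2 -2.3] op 0.0569 q [-0.09 -0.17  1.82 -0.02  1.51 -1.76]
remain cm [ 3.   -0.34 -2.76] turn [ 0.035 -0.544 -0.126] cup err mm along u,perp,y [37.2  5.9  2.8]
```

>>> {"fn": "send_rows", "kwargs": {"series": [{"wx": 0.005,"wy": -0.09,"wz": -0.02,"dx": 0,"dy": -0.1,"dz": 0.2,"fingers": 130},{"wx": 0.005,"wy": -0.09,"wz": -0.02,"dx": 0,"dy": 0,"dz": 0,"fingers": 130},{"wx": 0.005,"wy": -0.09,"wz": -0.02,"dx": 0,"dy": 0,"dz": 0,"fingers": 130},{"wx": 0.005,"wy": -0.09,"wz": -0.02,"dx": 0,"dy": 0,"dz": 0,"fingers": 130},{"wx": 0.005,"wy": -0.09,"wz": -0.02,"dx": 0,"dy": 0,"dz": 0,"fingers": 130},{"wx": 0.005,"wy": -0.09,"wz": -0.02,"dx": 0,"dy": 0,"dz": 0,"fingers": 130},{"wx": 0,"wy": 0,"wz": 0,"dx": 0,"dy": 0,"dz": 0,"fingers": 130}]}}

```text
t: 6.45
tool_pos: [0.4745, 0.0035, 0.1809]
orientation: [0.058, 2.627, 0.0]
force: [-1.5, -0.7, -2.7]
opening: 0.057
```

```bash
python3 -c "
from h import *
rem(.08,.006)"
```

```text
t 6.45 tcp [0.4745 0.0035 0.1809] z [ 0.492 -0.011 -0.871] y [0.041 0.999 0.011] yaw 87.6 grasp [0.4652 0.0037 0.1973] F [-1.5 -0.7 -2.7] op 0.057 q [-0.15 -0.82  2.39  0.07  1.06 -1.7 ]
remain cm [ 3.58 -0.43 -0.8 ] turn [-0.012 -0.009  0.012] cup err mm along u,perp,y [24.9 27.   3.2]
```

>>> {"fn": "send_rows", "kwargs": {"series": [{"wx": -0.012,"wy": -0.009,"wz": 0.012,"dx": 1.8,"dy": -0.4,"dz": 0,"fingers": 130},{"wx": 0,"wy": 0,"wz": 0,"dx": 1.5,"dy": 0,"dz": -0.3,"fingers": 130},{"wx": 0,"wy": 0,"wz": 0,"dx": 0,"dy": 0,"dz": 0,"fingers": 130},{"wx": 0,"wy": 0,"wz": 0,"dx": 0,"dy": 0,"dz": 0,"fingers": 130}]}}

```text
t: 6.78
tool_pos: [0.5062, 0.0016, 0.1739]
orientation: [0.04, 2.628, -0.007]
force: [-0.5, 0.1, -2.3]
opening: 0.0574
```

```bash
python3 -c "
from h import *
rem(.08,.006)
for n in('scene','top'): cv2.imwrite(f'pics/{n}2.png',robot.read_camera(n)[:,:,::-1])
a=cv2.imread('pics/scene2.png')[180:340,200:400];cv2.imwrite('pics/crop6.png',cv2.resize(a,None,fx=4,fy=3.75,interpolation=2))
a=cv2.imread('pics/top2.png')[180:330,280:480];cv2.imwrite('pics/crop7.png',cv2.resize(a,None,fx=4,fy=4,interpolation=2))
"
```

```text
t 6.78 tcp [0.5062 0.0016 0.1739] z [ 0.491 -0.012 -0.871] y [0.029 1.    0.002] yaw 88.3 grasp [0.4969 0.0019 0.1903] F [-0.5  0.1 -2.3] op 0.0574 q [-0.14 -0.67  2.32  0.07  0.98 -1.7 ]
remain cm [ 0.41 -0.24 -0.1 ] turn [-0.003 -0.01   0.   ] cup err mm along u,perp,y [2.9 3.  2.3]
```

View pics/crop6.png

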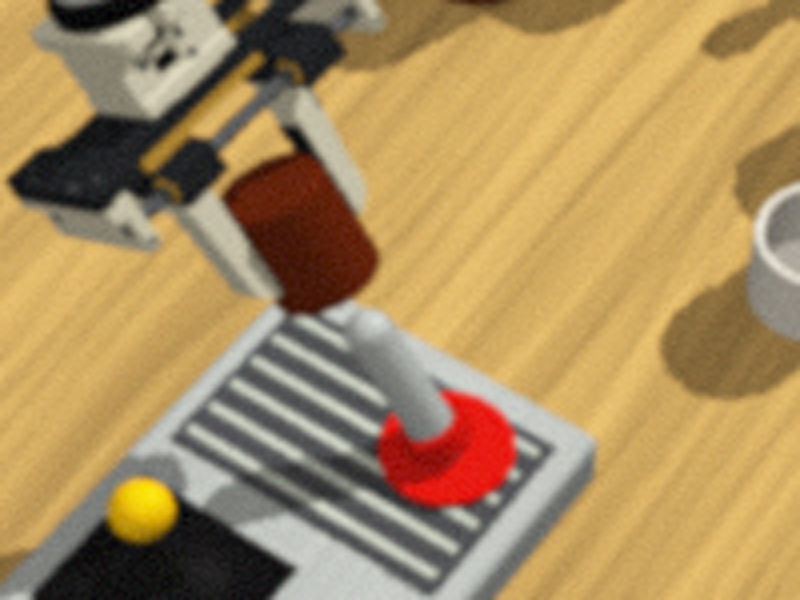

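View pics/crop7.png

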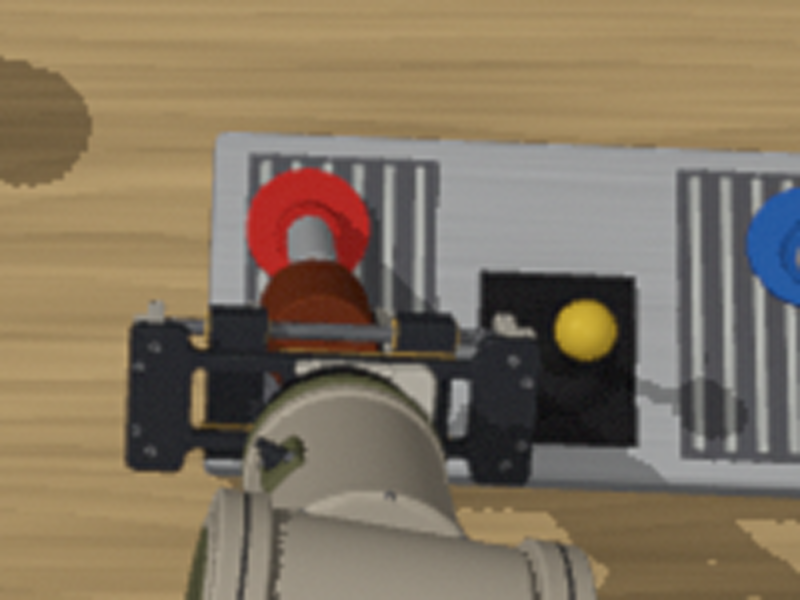

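```bash
python3 -c "
from h import *
print('tip',proj('scene',tip),proj('top',tip), 'top rod hemisphere centre',proj('scene',tip-.013*u),proj('top',tip-.013*u))
im=cv2.imread('pics/top0.png');a=im[220:262,340:375];cv2.imwrite('pics/c8.png',cv2.resize(a,None,fx=14,fy=14,interpolation=2))
im=cv2.imread('pics/scene0.png');a=im[255:320,280:335];cv2.imwrite('pics/c9.png',cv2.resize(a,None,fx=9,fy=9,interpolation=2))
"
```

```text
tip [289.53278851 264.65909845] [359.47906796 250.68885735] top rod hemisphere centre [292.48417985 269.31440202] [359.14792961 248.87548166]
```

View pics/c8.png

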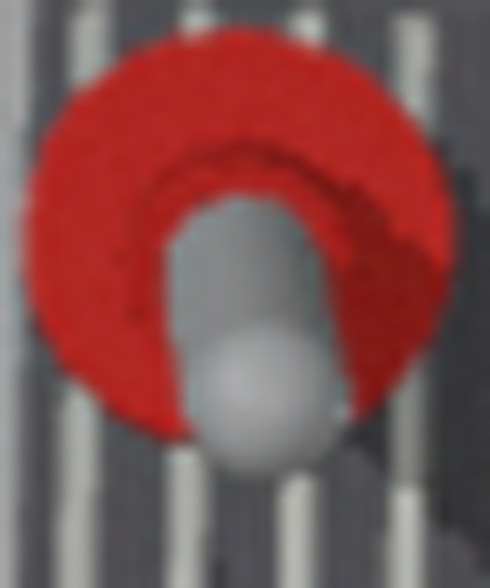

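View pics/c9.png

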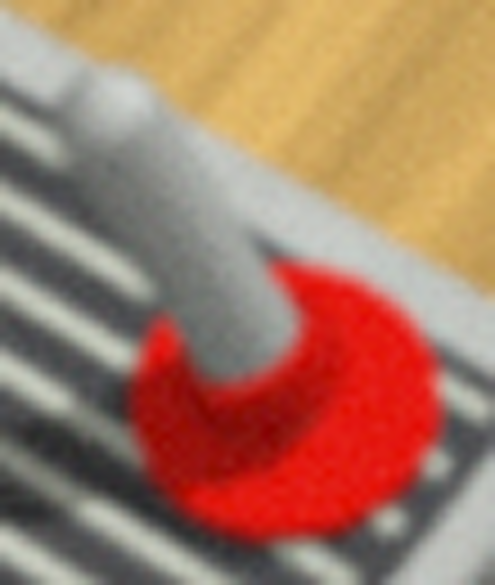

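```bash
python3 -c "
from h import *
p,e=tri((292.6,267),(358.4,247.7));print(p,e,tip-.013*u,tip)
rem(.08,.006)"
```

```text
[ 5.42488342e-01 -9.14003131e-05  1.37088462e-01] 0.0014272489650062883 [ 0.54201892 -0.00169518  0.12994   ] [ 0.53552165 -0.00150671  0.141198  ]
t 6.88 tcp [0.5061 0.0015 0.1742] z [ 0.492 -0.013 -0.87 ] y [0.029 1.    0.002] yaw 88.3 grasp [0.4969 0.0017 0.1906] F [ 0.3 -0.3 -2.2] op 0.0571 q [-0.14 -0.68  2.32  0.07  0.98 -1.7 ]
remain cm [ 0.42 -0.23 -0.13] turn [-0.003 -0.009  0.   ] cup err mm along u,perp,y [3.2 2.9 2.1]
```

>>> {"fn": "send_rows", "kwargs": {"series": [{"wx": -0.003,"wy": -0.009,"wz": 0,"dx": 0.4,"dy": -0.2,"dz": -0.1,"fingers": 130},{"wx": 0,"wy": 0,"wz": 0,"dx": 0.5,"dy": 0,"dz": -0.9,"fingers": 130},{"wx": 0,"wy": 0,"wz": 0,"dx": 0.5,"dy": 0,"dz": -0.9,"fingers": 130},{"wx": 0,"wy": 0,"wz": 0,"dx": 0.3,"dy": 0,"dz": -0.5,"fingers": 130},{"wx": 0,"wy": 0,"wz": 0,"dx": 0,"dy": 0,"dz": 0,"fingers": 130}]}}

```text
t: 7.3
tool_pos: [0.5248, -0.0006, 0.1508]
orientation: [0.038, 2.617, -0.011]
force: [-0.3, -1.2, -1.2]
opening: 0.0571
```

```bash
python3 -c "
from h import *
rem(.05,.006)
for n in('scene','top'): cv2.imwrite(f'pics/{n}3.png',robot.read_camera(n)[:,:,::-1])
a=cv2.imread('pics/scene3.png')[180:340,200:400];cv2.imwrite('pics/crop10.png',cv2.resize(a,None,fx=4,fy=3.75,interpolation=2))
"
```

```text
t 7.3 tcp [ 0.5248 -0.0006  0.1508] z [ 0.501 -0.015 -0.865] y [ 0.029  1.    -0.001] yaw 88.3 grasp [ 5.154e-01 -3.000e-04  1.670e-01] F [-0.3 -1.2 -1.2] op 0.0571 q [-0.14 -0.59  2.32  0.07  0.89 -1.71]
remain cm [ 0.05 -0.06 -0.38] turn [0.001 0.001 0.   ] cup err mm along u,perp,y [ 3.6 -1.5  0.6]
```

View pics/crop10.png

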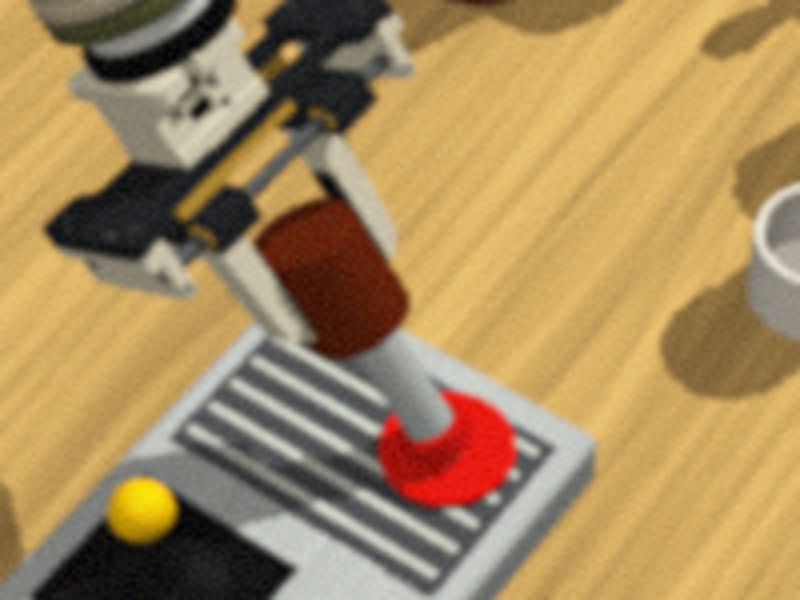

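The picture shows the peg entering the cup's mouth near crop (360,340), with no contact force. I continue along the rod.

>>> {"fn": "send_rows", "kwargs": {"series": [{"wx": 0,"wy": 0,"wz": 0,"dx": 0.4,"dy": 0,"dz": -0.9,"fingers": 130},{"wx": 0,"wy": 0,"wz": 0,"dx": 0.4,"dy": 0,"dz": -0.9,"fingers": 130},{"wx": 0,"wy": 0,"wz": 0,"dx": 0.4,"dy": 0,"dz": -0.8,"fingers": 130},{"wx": 0,"wy": 0,"wz": 0,"dx": 0,"dy": 0,"dz": 0,"fingers": 130}]}}

```text
t: 7.73
tool_pos: [0.5386, -0.001, 0.129]
orientation: [0.038, 2.611, -0.012]
force: [-1.0, 0.3, -1.7]
opening: 0.0569
```

```bash
python3 -c "
from h import *
rem(.0,.006)"
```

```text
t 7.73 tcp [ 0.5386 -0.001   0.129 ] z [ 0.506 -0.016 -0.862] y [ 0.029  1.    -0.001] yaw 88.3 grasp [ 0.5291 -0.0007  0.1452] F [-1.   0.3 -1.7] op 0.0569 q [-0.13 -0.51  2.31  0.07  0.82 -1.71]
remain cm [ 1.17 -0.1  -2.53] turn [0.002 0.007 0.   ] cup err mm along u,perp,y [27.8 -2.4  0.6]
```

>>> {"fn": "send_rows", "kwargs": {"series": [{"wx": 0,"wy": 0.003,"wz": 0,"dx": 0.25,"dy": 0,"dz": -0.8,"fingers": 130},{"wx": 0,"wy": 0.003,"wz": 0,"dx": 0.3,"dy": 0,"dz": -0.7,"fingers": 130},{"wx": 0,"wy": 0,"wz": 0,"dx": 0.2,"dy": 0,"dz": -0.4,"fingers": 130},{"wx": 0,"wy": 0,"wz": 0,"dx": 0,"dy": 0,"dz": 0,"fingers": 130}]}}

```text
t: 8.07
tool_pos: [0.5473, -0.0011, 0.1123]
orientation: [0.038, 2.614, -0.013]
force: [-1.0, 0.0, -2.1]
opening: 0.0572
```

```bash
python3 -c "
from h import *
rem(.0,.006)"
```

```text
t 8.07 tcp [ 0.5473 -0.0011  0.1123] z [ 0.503 -0.016 -0.864] y [ 0.029  1.    -0.002] yaw 88.3 grasp [ 0.5378 -0.0008  0.1286] F [-1.   0.  -2.1] op 0.0572 q [-0.13 -0.45  2.3   0.07  0.77 -1.71]
remain cm [ 0.3  -0.08 -0.87] turn [0.002 0.004 0.   ] cup err mm along u,perp,y [ 9.  -1.7  0.7]
```

Now small steps, watching for contact.

>>> {"fn": "send_rows", "kwargs": {"series": [{"wx": 0,"wy": 0,"wz": 0,"dx": 0.2,"dy": 0,"dz": -0.4,"fingers": 130},{"wx": 0,"wy": 0,"wz": 0,"dx": 0.1,"dy": 0,"dz": -0.3,"fingers": 130}]}}

```text
t: 8.23
tool_pos: [0.5511, -0.0012, 0.1064]
orientation: [0.038, 2.612, -0.013]
force: [0.4, -1.1, -2.0]
opening: 0.0567
```

```bash
python3 -c "
from h import *
rem(.0,.006)"
```

```text
t 8.23 tcp [ 0.5511 -0.0012  0.1064] z [ 0.505 -0.017 -0.863] y [ 0.029  1.    -0.002] yaw 88.3 grasp [ 0.5416 -0.0009  0.1226] F [ 0.4 -1.1 -2. ] op 0.0567 q [-0.13 -0.43  2.3   0.07  0.75 -1.71]
remain cm [-0.08 -0.07 -0.28] turn [0.002 0.006 0.   ] cup err mm along u,perp,y [ 2.  -2.   0.8]
```

>>> {"fn": "send_rows", "kwargs": {"series": [{"wx": 0,"wy": 0.003,"wz": 0,"dx": -0.1,"dy": 0,"dz": -0.3,"fingers": 130},{"wx": 0,"wy": 0,"wz": 0,"dx": 0,"dy": 0,"dz": -0.2,"fingers": 130}]}}

```text
t: 8.4
tool_pos: [0.5516, -0.0014, 0.1033]
orientation: [0.037, 2.612, -0.013]
force: [-14.4, 0.2, 18.0]
opening: 0.0568
```

```bash
python3 -c "
from h import *
rem(.0,.006)"
```

```text
t 8.4 tcp [ 0.5516 -0.0014  0.1033] z [ 0.505 -0.017 -0.863] y [ 0.029  1.    -0.002] yaw 88.3 grasp [ 0.5421 -0.0011  0.1195] F [-14.4   0.2  18. ] op 0.0568 q [-0.13 -0.42  2.3   0.07  0.74 -1.71]
remain cm [-0.14 -0.05  0.03] turn [0.003 0.006 0.   ] cup err mm along u,perp,y [-1.  -0.9  0.6]
```

Contact at exactly the modelled depth (−1 mm), with about 23 N along the rod. I lower the cup slightly onto the rod, then release.

>>> {"fn": "send_rows", "kwargs": {"series": [{"wx": 0,"wy": 0,"wz": 0,"dx": -0.2,"dy": 0,"dz": -0.1,"fingers": 130},{"wx": 0,"wy": 0,"wz": 0,"dx": -0.2,"dy": 0,"dz": -0.1,"fingers": 130},{"wx": 0,"wy": 0,"wz": 0,"dx": 0,"dy": 0,"dz": 0,"fingers": 130}]}}

```text
t: 8.65
tool_pos: [0.5481, -0.0014, 0.1022]
orientation: [0.037, 2.61, -0.014]
force: [-0.6, -0.1, -1.6]
opening: 0.0571
```

```bash
python3 -c "
from h import *
rem(.0,.006)"
```

```text
t 8.65 tcp [ 0.5481 -0.0014  0.1022] z [ 0.506 -0.017 -0.862] y [ 0.029  1.    -0.002] yaw 88.3 grasp [ 0.5386 -0.0011  0.1184] F [-0.6 -0.1 -1.6] op 0.0571 q [-0.13 -0.44  2.31  0.07  0.74 -1.71]
remain cm [ 0.22 -0.06  0.14] turn [0.003 0.007 0.   ] cup err mm along u,perp,y [-0.1  2.7  0.5]
```

>>> {"fn": "send_rows", "kwargs": {"series": [{"wx": 0,"wy": 0,"wz": 0,"dx": 0,"dy": 0,"dz": 0,"fingers": 80},{"wx": 0,"wy": 0,"wz": 0,"dx": 0,"dy": 0,"dz": 0,"fingers": 40},{"wx": 0,"wy": 0,"wz": 0,"dx": 0,"dy": 0,"dz": 0,"fingers": 0},{"wx": 0,"wy": 0,"wz": 0,"dx": 0,"dy": 0,"dz": 0,"fingers": 0},{"wx": 0,"wy": 0,"wz": 0,"dx": 0,"dy": 0,"dz": 0,"fingers": 0},{"wx": 0,"wy": 0,"wz": 0,"dx": 0,"dy": 0,"dz": 0,"fingers": 0},{"wx": 0,"wy": 0,"wz": 0,"dx": 0,"dy": 0,"dz": 0,"fingers": 0}]}}

```text
t: 9.23
tool_pos: [0.549, -0.0016, 0.1034]
orientation: [0.037, 2.608, -0.014]
force: [0.1, -0.1, 0.9]
opening: 0.0925
```

```bash
python3 -c "
from h import *
rem(.1,.006)
for n in('scene','top'): cv2.imwrite(f'pics/{n}4.png',robot.read_camera(n)[:,:,::-1])
a=cv2.imread('pics/scene4.png')[180:340,200:400];cv2.imwrite('pics/crop11.png',cv2.resize(a,None,fx=4,fy=3.75,interpolation=2))
"
```

```text
t 9.23 tcp [ 0.549  -0.0016  0.1034] z [ 0.508 -0.017 -0.861] y [ 0.029  1.    -0.003] yaw 88.3 grasp [ 0.5395 -0.0013  0.1196] F [ 0.1 -0.1  0.9] op 0.0925 q [-0.13 -0.44  2.31  0.07  0.74 -1.71]
remain cm [-4.87  0.11  8.68] turn [0.003 0.01  0.   ] cup err mm along u,perp,y [-99.6   1.3   0.4]
```

View pics/crop11.png

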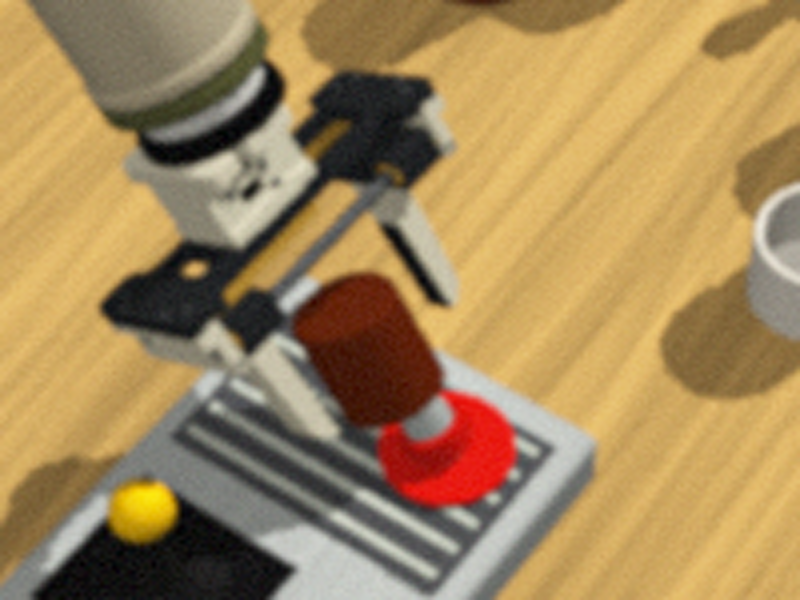

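The cup hangs on the red peg at crop (370,345) with the fingers clear on both sides. I retreat along the rod.

>>> {"fn": "send_rows", "kwargs": {"series": [{"wx": 0,"wy": 0,"wz": 0,"dx": -0.5,"dy": 0,"dz": 0.87,"fingers": 0},{"wx": 0,"wy": 0,"wz": 0,"dx": -0.8,"dy": 0,"dz": 1.4,"fingers": 0},{"wx": 0,"wy": 0,"wz": 0,"dx": -0.8,"dy": 0,"dz": 1.4,"fingers": 0},{"wx": 0,"wy": 0,"wz": 0,"dx": -0.8,"dy": 0,"dz": 1.4,"fingers": 0},{"wx": 0,"wy": 0,"wz": 0,"dx": -0.8,"dy": 0,"dz": 1.4,"fingers": 0},{"wx": 0,"wy": 0,"wz": 0,"dx": -0.8,"dy": 0,"dz": 1.4,"fingers": 0},{"wx": 0,"wy": 0,"wz": 0,"dx": 0,"dy": 0,"dz": 1.0,"fingers": 0},{"wx": 0,"wy": 0,"wz": 0,"dx": 0,"dy": 0,"dz": 0,"fingers": 0}]}}

```text
t: 10.0
tool_pos: [0.5004, -0.0013, 0.1938]
orientation: [0.037, 2.611, -0.014]
force: [0.5, -0.4, -0.2]
opening: 0.0932
```

```bash
python3 -c "
from h import *
rem(.1,.006)
for n in('scene','top'): cv2.imwrite(f'pics/{n}5.png',robot.read_camera(n)[:,:,::-1])
a=cv2.imread('pics/scene5.png')[180:340,200:400];cv2.imwrite('pics/crop12.png',cv2.resize(a,None,fx=4,fy=3.75,interpolation=2))
"
```

```text
t 10.0 tcp [ 0.5004 -0.0013  0.1938] z [ 0.505 -0.017 -0.863] y [ 0.029  1.    -0.003] yaw 88.3 grasp [ 0.4909 -0.001   0.21  ] F [ 0.5 -0.4 -0.2] op 0.0932 q [-0.15 -0.73  2.32  0.07  1.02 -1.71]
remain cm [-0.01  0.08 -0.35] turn [0.003 0.006 0.   ] cup err mm along u,perp,y [ 3.  -1.8 -0.8]
```

View pics/crop12.png

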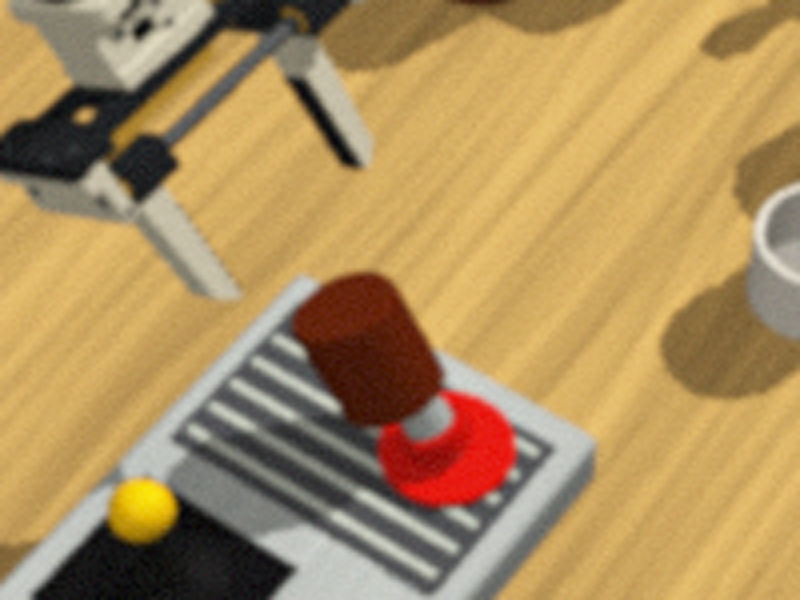

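The cup stays put: foot at crop (350,290), collar visible under the mouth, upright knob at (143,510). Next I untilt, turn the jaws along x, and go to the blue-peg side of the knob.

>>> {"fn": "send_rows", "kwargs": {"series": [{"wx": 0.003,"wy": 0.09,"wz": 0,"dx": 0,"dy": 0,"dz": 1.0,"fingers": 0},{"wx": 0.003,"wy": 0.09,"wz": 0,"dx": 0,"dy": 0,"dz": 1.0,"fingers": 0},{"wx": 0.003,"wy": 0.09,"wz": 0,"dx": 0,"dy": 0,"dz": 1.0,"fingers": 0},{"wx": 0.003,"wy": 0.09,"wz": 0,"dx": 0,"dy": 0,"dz": 1.0,"fingers": 0},{"wx": 0.003,"wy": 0.09,"wz": 0,"dx": 0,"dy": 0,"dz": 0.5,"fingers": 0},{"wx": 0.003,"wy": 0.08,"wz": 0,"dx": 0,"dy": 0,"dz": 0,"fingers": 0},{"wx": 0,"wy": 0,"wz": -0.12,"dx": 0,"dy": -1.4,"dz": 0,"fingers": 220},{"wx": 0,"wy": 0,"wz": -0.12,"dx": 0,"dy": -1.4,"dz": 0,"fingers": 220},{"wx": 0,"wy": 0,"wz": -0.12,"dx": 0,"dy": -1.4,"dz": 0,"fingers": 220},{"wx": 0,"wy": 0,"wz": -0.12,"dx": 0,"dy": -1.4,"dz": 0,"fingers": 220},{"wx": 0,"wy": 0,"wz": -0.12,"dx": 0,"dy": -1.4,"dz": 0,"fingers": 220},{"wx": 0,"wy": 0,"wz": -0.12,"dx": 0,"dy": -1.4,"dz": 0,"fingers": 220},{"wx": 0,"wy": 0,"wz": -0.12,"dx": 0,"dy": -1.4,"dz": 0,"fingers": 220},{"wx": 0,"wy": 0,"wz": -0.12,"dx": 0,"dy": -1.4,"dz": 0,"fingers": 220},{"wx": 0,"wy": 0,"wz": -0.12,"dx": 0,"dy": -1.4,"dz": 0,"fingers": 220},{"wx": 0,"wy": 0,"wz": -0.12,"dx": 0,"dy": -1.4,"dz": 0,"fingers": 220},{"wx": 0,"wy": 0,"wz": -0.12,"dx": 0,"dy": -1.4,"dz": 0,"fingers": 220},{"wx": 0,"wy": 0,"wz": -0.12,"dx": 0,"dy": -1.4,"dz": 0,"fingers": 220},{"wx": 0,"wy": 0,"wz": -0.12,"dx": 0,"dy": -1.0,"dz": 0,"fingers": 220},{"wx": 0,"wy": 0,"wz": 0,"dx": 0,"dy": 0,"dz": 0,"fingers": 220}]}}

```text
t: 11.77
tool_pos: [0.4883, -0.1831, 0.1845]
orientation: [-2.255, -2.076, -0.079]
force: [0.3, -0.5, -0.6]
opening: 0.0129
```

```bash
python3 -c "
from h import *
s,R=st(); Rt=np.c_[np.cross(xh,-zh),xh,-zh]
for Q in (Rt,): print('turn',Rn.from_matrix(Q@R.T).as_rotvec().round(3))
"
```

```text
t 11.77 tcp [ 0.4883 -0.1831  0.1845] z [-0.013  0.09  -0.996] y [ 0.996 -0.082 -0.021] yaw -4.7 grasp [ 0.4886 -0.1848  0.2032] F [ 0.3 -0.5 -0.6] op 0.0129 q [-0.51 -0.02  1.7   0.07  1.51 -0.43]
turn [-0.09  -0.016  0.054]
```

>>> {"fn": "send_rows", "kwargs": {"series": [{"wx": -0.09,"wy": -0.016,"wz": 0.05,"dx": 1.2,"dy": 0,"dz": 0,"fingers": 220},{"wx": 0,"wy": 0,"wz": 0,"dx": 1.0,"dy": 0,"dz": -1.5,"fingers": 220},{"wx": 0,"wy": 0,"wz": 0,"dx": 0,"dy": 0,"dz": -1,"fingers": 220},{"wx": 0,"wy": 0,"wz": 0,"dx": 0,"dy": 0,"dz": 0,"fingers": 220}]}}

```text
t: 12.1
tool_pos: [0.5097, -0.1827, 0.1528]
orientation: [-2.24, -2.196, 0.007]
force: [-0.6, 0.4, -0.1]
opening: 0.0125
```

```bash
python3 -c "
from h import *
s,R=st(); Rt=np.c_[np.cross(xh,-zh),xh,-zh]
for Q in (Rt,): print('turn',Rn.from_matrix(Q@R.T).as_rotvec().round(3))
"
```

```text
t 12.1 tcp [ 0.5097 -0.1827  0.1528] z [-0.006 -0.    -1.   ] y [ 1.    -0.02  -0.006] yaw -1.1 grasp [ 0.5098 -0.1827  0.1716] F [-0.6  0.4 -0.1] op 0.0125 q [-0.44  0.02  1.73 -0.    1.4  -0.42]
turn [ 0.    -0.006 -0.009]
```

>>> {"fn": "send_rows", "kwargs": {"series": [{"wx": 0,"wy": -0.006,"wz": -0.009,"dx": 0.1,"dy": 0,"dz": -1.2,"fingers": 220},{"wx": 0,"wy": 0,"wz": 0,"dx": 0.1,"dy": 0,"dz": -1.2,"fingers": 220},{"wx": 0,"wy": 0,"wz": 0,"dx": 0.1,"dy": 0,"dz": -1.2,"fingers": 220},{"wx": 0,"wy": 0,"wz": 0,"dx": 0,"dy": 0,"dz": -0.6,"fingers": 220},{"wx": 0,"wy": 0,"wz": 0,"dx": 0,"dy": 0,"dz": 0,"fingers": 220}]}}

```text
t: 12.52
tool_pos: [0.5105, -0.1807, 0.1053]
orientation: [-2.24, -2.193, 0.002]
force: [0.6, -0.1, 0.1]
opening: 0.0127
```

```bash
python3 -c "
from h import *
s,R=st(); Rt=np.c_[np.cross(xh,-zh),xh,-zh]
for Q in (Rt,): print('turn',Rn.from_matrix(Q@R.T).as_rotvec().round(3))
for n in('scene','top'): cv2.imwrite(f'pics/{n}6.png',robot.read_camera(n)[:,:,::-1])
a=cv2.imread('pics/scene6.png')[220:380,150:350];cv2.imwrite('pics/crop13.png',cv2.resize(a,None,fx=4,fy=3.75,interpolation=2))
"
```

```text
t 12.52 tcp [ 0.5105 -0.1807  0.1053] z [-0.006  0.004 -1.   ] y [ 1.    -0.021 -0.006] yaw -1.2 grasp [ 0.5106 -0.1807  0.1241] F [ 0.6 -0.1  0.1] op 0.0127 q [-0.44  0.06  1.77  0.    1.31 -0.41]
turn [-0.004 -0.006 -0.008]
```

View pics/crop13.png

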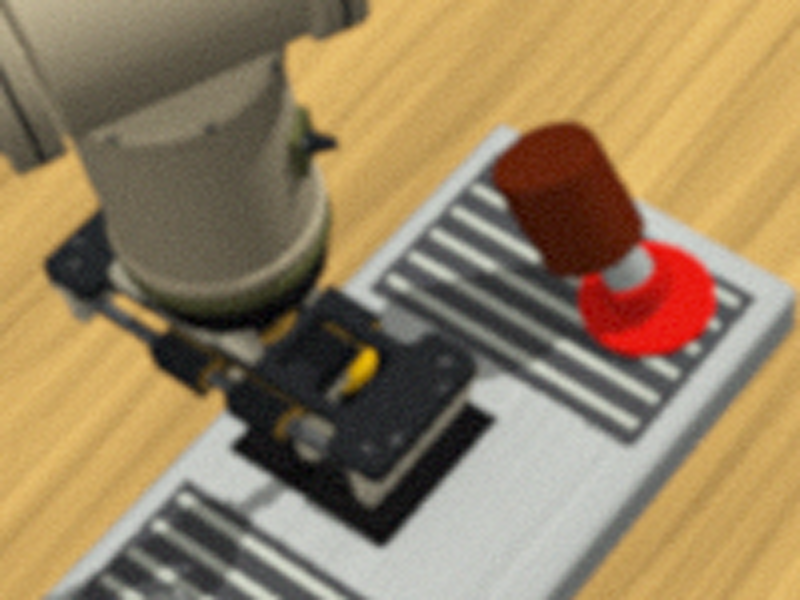

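The fingers sit on the blue side of the upright knob (crop 360,370), clear of everything, and the cup is still on its peg. I push towards red (+y).

>>> {"fn": "send_rows", "kwargs": {"series": [{"wx": -0.004,"wy": -0.006,"wz": -0.008,"dx": 0.2,"dy": 0.6,"dz": 0,"fingers": 220},{"wx": 0,"wy": 0,"wz": 0,"dx": 0,"dy": 0.6,"dz": 0,"fingers": 220},{"wx": 0,"wy": 0,"wz": 0,"dx": 0,"dy": 0.7,"dz": 0,"fingers": 220},{"wx": 0,"wy": 0,"wz": 0,"dx": 0,"dy": 0.7,"dz": 0,"fingers": 220},{"wx": 0,"wy": 0,"wz": 0,"dx": 0,"dy": 0.5,"dz": 0,"fingers": 220},{"wx": 0,"wy": 0,"wz": 0,"dx": 0,"dy": 0.4,"dz": 0,"fingers": 220}]}}

```text
t: 13.12
tool_pos: [0.5152, -0.1447, 0.1104]
orientation: [2.25, 2.181, 0.003]
force: [0.0, -2.5, -1.6]
opening: 0.0126
```

```bash
python3 -c "
from h import *
s,R=st()
"
```

```text
t 13.12 tcp [ 0.5152 -0.1447  0.1104] z [ 0.007 -0.005 -1.   ] y [ 0.999 -0.031  0.007] yaw -1.8 grasp [ 0.5151 -0.1447  0.1292] F [ 0.  -2.5 -1.6] op 0.0126 q [-0.37  0.03  1.8  -0.    1.31 -0.34]
```

>>> {"fn": "send_rows", "kwargs": {"series": [{"wx": 0,"wy": 0,"wz": 0,"dx": -0.1,"dy": 0.4,"dz": -0.2,"fingers": 220},{"wx": 0,"wy": 0,"wz": 0,"dx": 0,"dy": 0.4,"dz": -0.1,"fingers": 220}]}}

```text
t: 13.28
tool_pos: [0.5148, -0.1369, 0.1084]
orientation: [2.246, 2.179, 0.002]
force: [-0.8, -13.2, -1.4]
opening: 0.0132
```

```bash
python3 -c "
from h import *
s,R=st()
"
```

```text
t 13.28 tcp [ 0.5148 -0.1369  0.1084] z [ 0.009 -0.008 -1.   ] y [ 0.999 -0.03   0.009] yaw -1.7 grasp [ 0.5146 -0.1368  0.1272] F [ -0.8 -13.2  -1.4] op 0.0132 q [-0.35  0.02  1.81 -0.    1.3  -0.32]
```

>>> {"fn": "send_rows", "kwargs": {"series": [{"wx": 0,"wy": 0,"wz": 0,"dx": 0,"dy": 0.25,"dz": 0,"fingers": 220},{"wx": 0,"wy": 0,"wz": 0,"dx": 0,"dy": 0.25,"dz": 0,"fingers": 220},{"wx": 0,"wy": 0,"wz": 0,"dx": 0,"dy": 0.25,"dz": 0,"fingers": 220}]}}

```text
t: 13.53
tool_pos: [0.5144, -0.1367, 0.1086]
orientation: [2.239, 2.17, -0.015]
force: [-0.3, -16.1, -3.4]
opening: 0.0126
```

```bash
python3 -c "
from h import *
s,R=st()
for n in('scene','top'): cv2.imwrite(f'pics/{n}7.png',robot.read_camera(n)[:,:,::-1])
a=cv2.imread('pics/scene7.png')[220:380,150:350];cv2.imwrite('pics/crop14.png',cv2.resize(a,None,fx=4,fy=3.75,interpolation=2))
a=cv2.imread('pics/top7.png')[190:310,320:520];cv2.imwrite('pics/crop15.png',cv2.resize(a,None,fx=4,fy=4,interpolation=2))
"
```

```text
t 13.53 tcp [ 0.5144 -0.1367  0.1086] z [ 0.009 -0.023 -1.   ] y [ 0.999 -0.031  0.01 ] yaw -1.8 grasp [ 0.5142 -0.1363  0.1274] F [ -0.3 -16.1  -3.4] op 0.0126 q [-0.34  0.01  1.82 -0.02  1.3  -0.31]
```

View pics/crop14.png

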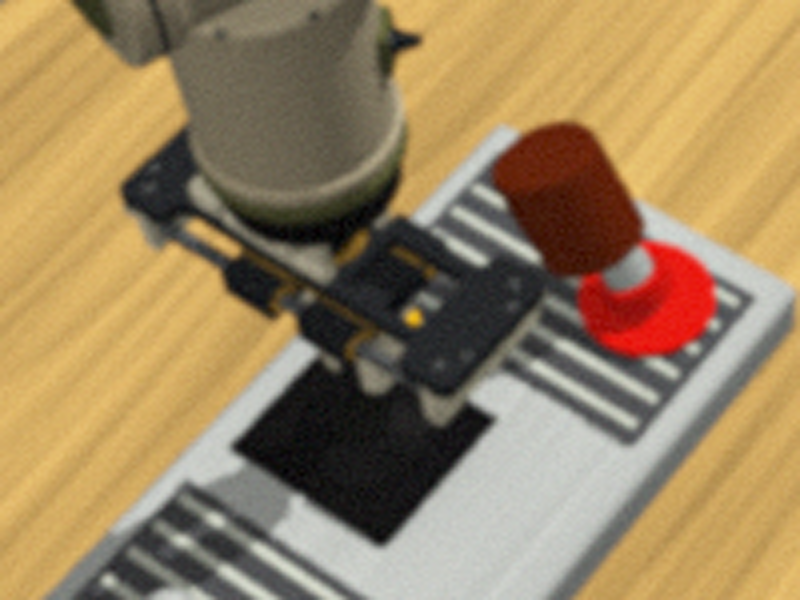

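View pics/crop15.png

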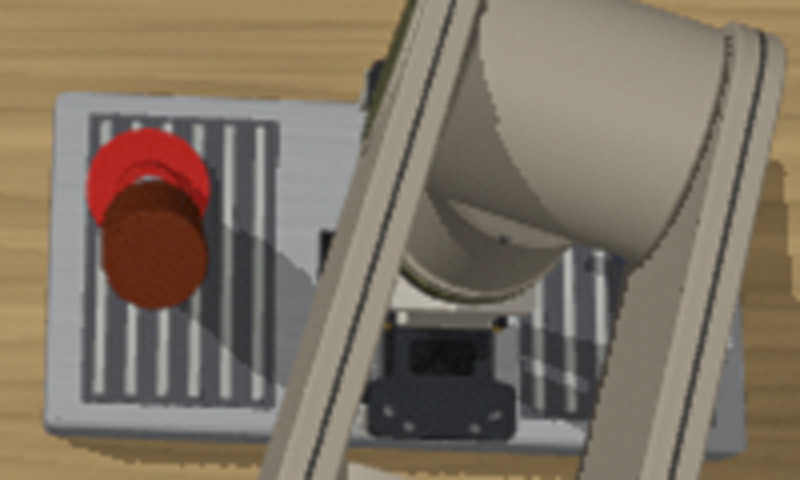

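The knob is pushed to the red side. The tool has stopped at y = −0.137, and −0.138 was predicted for the 0.40 rad stop, with 16 N against it. Now I hold.

>>> {"fn": "send_rows", "kwargs": {"series": [{"wx": 0.005,"wy": 0,"wz": 0,"dx": 0,"dy": 0.2,"dz": 0,"fingers": 220},{"wx": 0.005,"wy": 0,"wz": 0,"dx": 0,"dy": 0.2,"dz": 0,"fingers": 220},{"wx": 0.005,"wy": 0,"wz": 0,"dx": 0,"dy": 0.2,"dz": 0,"fingers": 220},{"wx": 0.005,"wy": 0,"wz": 0,"dx": 0,"dy": 0.2,"dz": 0,"fingers": 220},{"wx": 0.005,"wy": 0,"wz": 0,"dx": 0,"dy": 0.2,"dz": 0,"fingers": 220},{"wx": 0.005,"wy": 0,"wz": 0,"dx": 0,"dy": 0.2,"dz": 0,"fingers": 220},{"wx": 0.005,"wy": 0,"wz": 0,"dx": 0,"dy": 0.2,"dz": 0,"fingers": 220},{"wx": 0.005,"wy": 0,"wz": 0,"dx": 0,"dy": 0.2,"dz": 0,"fingers": 220}]}}

```text
t: 14.3
tool_pos: [0.5134, -0.1375, 0.1087]
orientation: [2.251, 2.168, -0.001]
force: [0.1, -11.7, -2.3]
opening: 0.0128
```

```bash
python3 -c "
from h import *
s,R=st()
"
```

```text
t 14.3 tcp [ 0.5134 -0.1375  0.1087] z [ 0.011 -0.012 -1.   ] y [ 0.999 -0.037  0.011] yaw -2.1 grasp [ 0.5132 -0.1373  0.1275] F [  0.1 -11.7  -2.3] op 0.0128 q [-0.35  0.01  1.82 -0.01  1.3  -0.31]
```

>>> {"fn": "send_rows", "kwargs": {"series": [{"wx": 0.004,"wy": 0,"wz": 0,"dx": 0.05,"dy": 0.2,"dz": 0,"fingers": 220},{"wx": 0.004,"wy": 0,"wz": 0,"dx": 0.05,"dy": 0.2,"dz": 0,"fingers": 220},{"wx": 0.004,"wy": 0,"wz": 0,"dx": 0,"dy": 0.2,"dz": 0,"fingers": 220},{"wx": 0.004,"wy": 0,"wz": 0,"dx": 0,"dy": 0.2,"dz": 0,"fingers": 220},{"wx": 0.004,"wy": 0,"wz": 0,"dx": 0,"dy": 0.2,"dz": 0,"fingers": 220},{"wx": 0.004,"wy": 0,"wz": 0,"dx": 0,"dy": 0.2,"dz": 0,"fingers": 220},{"wx": 0.004,"wy": 0,"wz": 0,"dx": 0,"dy": 0.2,"dz": 0,"fingers": 220},{"wx": 0.004,"wy": 0,"wz": 0,"dx": 0,"dy": 0.2,"dz": 0,"fingers": 220},{"wx": 0.004,"wy": 0,"wz": 0,"dx": 0,"dy": 0.2,"dz": 0,"fingers": 220},{"wx": 0.004,"wy": 0,"wz": 0,"dx": 0,"dy": 0.2,"dz": 0,"fingers": 220}]}}

```text
t: 15.13
tool_pos: [0.5134, -0.1375, 0.1087]
orientation: [2.261, 2.161, 0.006]
force: [-0.4, -12.1, -2.4]
opening: 0.0129
```

```bash
python3 -c "
from h import *
s,R=st()
"
```

```text
t 15.13 tcp [ 0.5134 -0.1375  0.1087] z [ 0.012 -0.007 -1.   ] y [ 0.999 -0.045  0.013] yaw -2.6 grasp [ 0.5132 -0.1374  0.1275] F [ -0.4 -12.1  -2.4] op 0.0129 q [-0.36  0.01  1.82 -0.    1.3  -0.31]
```

>>> {"fn": "send_rows", "kwargs": {"series": [{"wx": 0.002,"wy": 0,"wz": 0,"dx": 0,"dy": 0.2,"dz": 0,"fingers": 220},{"wx": 0.002,"wy": 0,"wz": 0,"dx": 0,"dy": 0.2,"dz": 0,"fingers": 220},{"wx": 0.002,"wy": 0,"wz": 0,"dx": 0,"dy": 0.2,"dz": 0,"fingers": 220},{"wx": 0.002,"wy": 0,"wz": 0,"dx": 0,"dy": 0.2,"dz": 0,"fingers": 220},{"wx": 0.002,"wy": 0,"wz": 0,"dx": 0,"dy": 0.2,"dz": 0,"fingers": 220},{"wx": 0.002,"wy": 0,"wz": 0,"dx": 0,"dy": 0.2,"dz": 0,"fingers": 220},{"wx": 0.002,"wy": 0,"wz": 0,"dx": 0,"dy": 0.2,"dz": 0,"fingers": 220},{"wx": 0.002,"wy": 0,"wz": 0,"dx": 0,"dy": 0.2,"dz": 0,"fingers": 220},{"wx": 0.002,"wy": 0,"wz": 0,"dx": 0,"dy": 0.2,"dz": 0,"fingers": 220},{"wx": 0.002,"wy": 0,"wz": 0,"dx": 0,"dy": 0.2,"dz": 0,"fingers": 220},{"wx": 0.002,"wy": 0,"wz": 0,"dx": 0,"dy": 0.2,"dz": 0,"fingers": 220},{"wx": 0.002,"wy": 0,"wz": 0,"dx": 0,"dy": 0.2,"dz": 0,"fingers": 220}]}}

```text
t: 16.13
tool_pos: [0.5127, -0.1377, 0.1088]
orientation: [2.259, 2.14, -0.011]
force: [-0.7, -11.2, -2.6]
opening: 0.0128
```

```bash
python3 -c "
from h import *
s,R=st()
"
```

```text
t 16.13 tcp [ 0.5127 -0.1377  0.1088] z [ 0.015 -0.027 -1.   ] y [ 0.998 -0.054  0.017] yaw -3.1 grasp [ 0.5124 -0.1372  0.1276] F [ -0.7 -11.2  -2.6] op 0.0128 q [-0.34  0.    1.83 -0.02  1.29 -0.29]
```

Held for 2.85 s. Now I back off slowly so the stick returns without swinging past upright.

>>> {"fn": "send_rows", "kwargs": {"series": [{"wx": 0,"wy": 0,"wz": 0,"dx": 0,"dy": -0.3,"dz": 0,"fingers": 220},{"wx": 0,"wy": 0,"wz": 0,"dx": 0,"dy": -0.3,"dz": 0,"fingers": 220},{"wx": 0,"wy": 0,"wz": 0,"dx": 0,"dy": -0.3,"dz": 0,"fingers": 220},{"wx": 0,"wy": 0,"wz": 0,"dx": 0,"dy": -0.3,"dz": 0,"fingers": 220},{"wx": 0,"wy": 0,"wz": 0,"dx": 0,"dy": -0.3,"dz": 0,"fingers": 220},{"wx": 0,"wy": 0,"wz": 0,"dx": 0,"dy": -0.3,"dz": 0,"fingers": 220},{"wx": 0,"wy": 0,"wz": 0,"dx": 0,"dy": -0.3,"dz": 0,"fingers": 220},{"wx": 0,"wy": 0,"wz": 0,"dx": 0,"dy": -0.3,"dz": 0,"fingers": 220},{"wx": 0,"wy": 0,"wz": 0,"dx": 0,"dy": -0.3,"dz": 0,"fingers": 220},{"wx": 0,"wy": 0,"wz": 0,"dx": 0,"dy": -0.3,"dz": 0,"fingers": 220},{"wx": 0,"wy": 0,"wz": 0,"dx": 0,"dy": -0.4,"dz": 0,"fingers": 220},{"wx": 0,"wy": 0,"wz": 0,"dx": 0,"dy": -0.5,"dz": 0,"fingers": 220},{"wx": 0,"wy": 0,"wz": 0,"dx": 0,"dy": -0.5,"dz": 0,"fingers": 220},{"wx": 0,"wy": 0,"wz": 0,"dx": 0,"dy": 0,"dz": 0,"fingers": 220}]}}

```text
t: 17.3
tool_pos: [0.5125, -0.1844, 0.1081]
orientation: [2.26, 2.141, -0.01]
force: [-0.6, 0.1, -0.1]
opening: 0.0128
```

```bash
python3 -c "
from h import *
s,R=st()
"
```

```text
t 17.3 tcp [ 0.5125 -0.1844  0.1081] z [ 0.015 -0.025 -1.   ] y [ 0.998 -0.054  0.016] yaw -3.1 grasp [ 0.5122 -0.184   0.1269] F [-0.6  0.1 -0.1] op 0.0128 q [-0.43  0.04  1.79 -0.02  1.29 -0.37]
```

Free of the knob. I go up and clear to inspect.

>>> {"fn": "send_rows", "kwargs": {"series": [{"wx": 0,"wy": 0,"wz": 0,"dx": 0,"dy": -0.3,"dz": 2,"fingers": 220},{"wx": 0,"wy": 0,"wz": 0,"dx": 0,"dy": 0,"dz": 3,"fingers": 220},{"wx": 0,"wy": 0,"wz": 0,"dx": 0,"dy": 0,"dz": 3,"fingers": 220},{"wx": 0,"wy": 0,"wz": 0,"dx": 0,"dy": 0,"dz": 3,"fingers": 220},{"wx": 0,"wy": 0,"wz": 0,"dx": 0,"dy": 0,"dz": 2,"fingers": 220},{"wx": 0,"wy": 0,"wz": 0,"dx": -1.2,"dy": -3,"dz": 0,"fingers": 220},{"wx": 0,"wy": 0,"wz": 0,"dx": -1.2,"dy": -3.5,"dz": 0,"fingers": 220},{"wx": 0,"wy": 0,"wz": 0,"dx": -1.2,"dy": -3.5,"dz": 0,"fingers": 220},{"wx": 0,"wy": 0,"wz": 0,"dx": -1.2,"dy": -3.5,"dz": 0,"fingers": 220},{"wx": 0,"wy": 0,"wz": 0,"dx": -1.2,"dy": -3.5,"dz": 0,"fingers": 220},{"wx": 0,"wy": 0,"wz": 0,"dx": -1.2,"dy": -3.5,"dz": 0,"fingers": 220},{"wx": 0,"wy": 0,"wz": 0,"dx": -1.2,"dy": -3.5,"dz": 0,"fingers": 220},{"wx": 0,"wy": 0,"wz": 0,"dx": -1.2,"dy": -3,"dz": 0,"fingers": 220},{"wx": 0,"wy": 0,"wz": 0,"dx": 0,"dy": 0,"dz": 0,"fingers": 220},{"wx": 0,"wy": 0,"wz": 0,"dx": 0,"dy": 0,"dz": 0,"fingers": 220}]}}

```text
t: 18.55
tool_pos: [0.4078, -0.4683, 0.2447]
orientation: [2.256, 2.145, -0.009]
force: [-0.1, 0.0, 0.0]
opening: 0.0128
```

```bash
python3 -c "
from h import *
s,R=st()
for n in('scene','top'): cv2.imwrite(f'pics/{n}8.png',robot.read_camera(n)[:,:,::-1])
def knob(n,k,roi,f):
    im=cv2.imread(f'pics/{n}{k}.png').astype(int);B,G,R=im[...,0],im[...,1],im[...,2];m=f(R,G,B);x0,y0,x1,y1=roi
    mm=np.zeros(m.shape,np.uint8);mm[y0:y1,x0:x1]=m[y0:y1,x0:x1];b=max(blobs(mm,3),key=lambda b:b[0]);return b[0],b[1]
for k in(0,8):
    print(knob('top',k,(405,245,450,280),lambda R,G,B:(R>110)&(G>90)&(B<.5*R)),knob('scene',k,(220,295,255,335),lambda R,G,B:(R>130)&(G>100)&(B<.4*R)))
"
```

```text
t 18.55 tcp [ 0.4078 -0.4683  0.2447] z [ 0.016 -0.025 -1.   ] y [ 0.999 -0.05   0.017] yaw -2.9 grasp [ 0.4075 -0.4678  0.2635] F [-0.1  0.   0. ] op 0.0128 q [-0.94  0.15  1.42 -0.    1.54 -0.89]
(np.int32(170), array([425.9, 261.9])) (np.int32(203), array([235.1, 315.3]))
(np.int32(170), array([425.9, 261.9])) (np.int32(205), array([235. , 315.4]))
```

View pics/scene8.png

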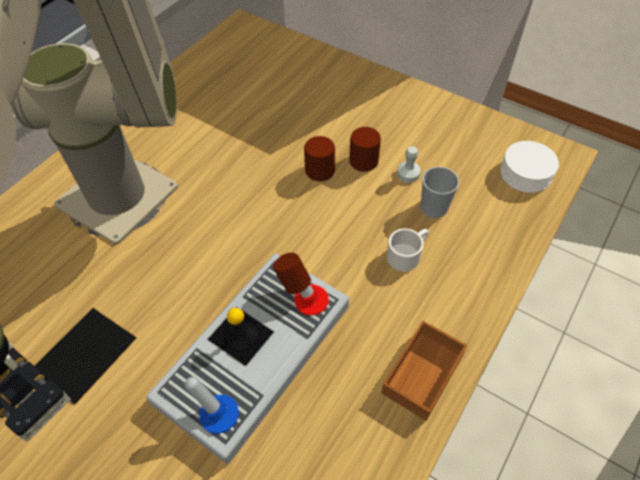

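View pics/top8.png

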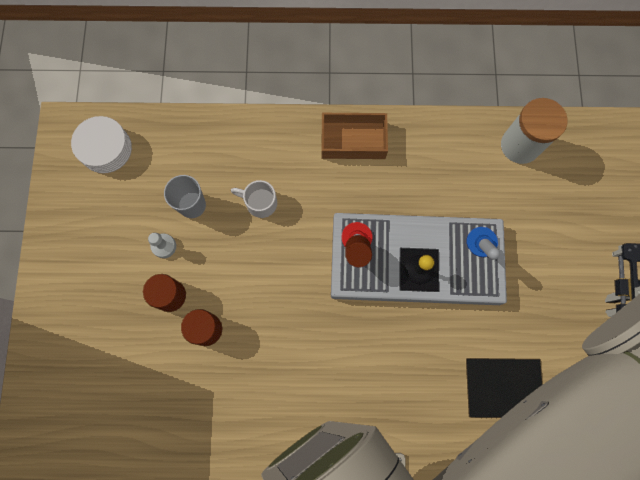

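Both views: the cup hangs on the red peg (scene 292,273; top 358,250), the knob is back at its starting pixels, and the bystanders have not moved. One last check of the seating depth.

```bash
python3 -c "
from h import *
c=goal(0,.0115)[2]
print('pred foot disc',proj('scene',c+.0325*u),proj('top',c+.0325*u),'centre',proj('scene',c),proj('top',c))
for n,roi in(('scene',(265,245,320,300)),('top',(335,225,380,275))):
    im=cv2.imread(f'pics/{n}8.png').astype(int);B,G,R=im[...,0],im[...,1],im[...,2]
    x0,y0,x1,y1=roi;a=im[y0:y1,x0:x1].astype(np.uint8)
    cv2.imwrite(f'pics/f_{n}.png',cv2.resize(a,None,fx=9,fy=9,interpolation=2))
# bystander change
for n,(x0,y0,x1,y1) in (('top',(140,160,280,260)),('scene',(380,140,470,280))):
    d=cv2.absdiff(cv2.imread(f'pics/{n}0.png'),cv2.imread(f'pics/{n}8.png'))[y0:y1,x0:x1].max(2);print(n,(d>60).sum())
"
```

```text
pred foot disc [284.55250341 262.0469923 ] [359.30744263 256.53899418] centre [291.90459515 273.56299156] [358.49623916 251.91744604]
top 0
scene 0
```

View pics/f_scene.png

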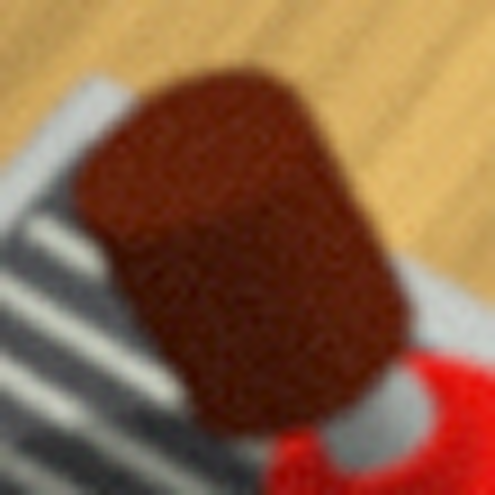

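View pics/f_top.png

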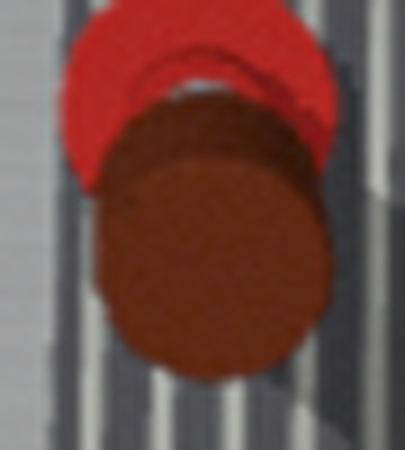

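```bash
python3 -c "
from plant import robot
print(robot.close_job())"
```

```text
the job is handed in; nothing more can be done
None
```

The brown espresso cup is hanging mouth-down on the red-footed peg. The joystick was tilted fully to the red side, held there, and let back upright. I handed the job in at about 18.6 s.

- **Cup:** I took the smallest of the three brown cups and slid it on along the rod. It met the peg's tip within about 1 mm of the modelled depth, pushing at about 23 N, and then I let go and backed off along the rod. In the last pictures the cup's foot is within about 2 pixels (3–4 mm) of where a fully seated cup should be.
- **Joystick:** I pushed it from the blue side towards red until it stopped moving, 1 mm from the predicted stop, with 11–16 N against it. I held it there for about 2.8 s and eased it back slowly. I saw no tilt towards blue, and the knob is back at its starting pixels in both views.
- **Bystanders:** the white cup, milk jug and tamper show no pixel change from the first pictures. The robot was clear of everything and read zero force at the end.
- **Disagreement:** my sighting of the peg's rounded end came out about 7 mm higher than the model. I put that down to seeing only the top of the ball, and the contact depth agreed with the model.

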